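# Load the jar shaker and start it

## Robot

A 6-joint arm with a two-finger parallel gripper is mounted at the origin on a cart in front of the work surface, level with it; the furniture and walls round the work are solid. World frame = base frame: x ahead of the robot, y to its left, z up, the work surface at z = 0. Lengths are in m, angles in rad, forces in N, time in s.
With the tool pointing down it reaches from about 0.35 to 0.875 m from the base axis. Payload 4.2 kg.
Tool frame: the origin (TCP) lies between the finger pads; the fingertips stand 8 mm ahead of it and the grasp point (between the pads) lies 11 mm behind it; z points along the fingers, x is the direction in which the jaws open and shut, and the axes are right-handed (so a half turn about z gives the same grasp; the last joint's range is limited). The gripper opens to 87 mm and grips with 3 to 60 N. Pads are 19 mm wide; open, the fingers measure 117 mm over their backs; the gripper's body (75 mm by 190 mm) begins 51 mm behind the grasp point.
Start: joints at [-1.066, 0.385, 0.008, 0, -1.194, -0.259], TCP at [0.152, -0.606, 0.231] pointing down, gripper open.
Joint ranges: [-3.14, 3.14], [-1.21, 2.06], [-1.07, 1.41], [-3.16, 2.05], [-2.99, -0.16], [-3.1, 3.1]. Speed limits (rad/s): [2.79, 2.79, 3.14, 3.14, 3.14, 3.14].

## Interface

Orientations are given as a rotation vector (axis times angle).
In Python, from station import monitor, eyes, env gives the robot as it stands.
- The arm moves only by the tool play_rows, never from a script. Its argument "rows" is a list that holds one entry, the list of rows, each a list of 7 numbers: the turn, a rotation vector about the world's x, y, z normalised to -1 to 1, where 1 is 0.1 rad, then the shift along the world's x, y, z normalised to -1 to 1, where 1 is 25 mm, then the closure, from 0 (fully open) to 1 (shut). In form: [[[rx, ry, rz, x, y, z, hand], ...]]. A call has 1 to 10 rows; each row shifts and turns the commanded pose from where the row before left it; what a row does not reach is not made up. A row lasts 1/10 s, in which the tool goes at most 50 mm and 8.59 degrees, less where a joint would pass 70% of its speed; a pose out of reach is approached as far as the arm can. A call with a number of a shift or a turn outside -1 to 1 is refused whole. A call with a gripper value outside its range is refused whole. The fingers move at their own pace and stop on an object; the grip force is fixed at half the most. Time passes only in rows, so rows that do not move let the fingers close. It gives the time, the measured TCP pose, the force and the opening at its end, in the units of the state.
- monitor.state(): the state, without advancing time (a new reading comes with each control period).
- eyes.get_image(name): name is "side" or "top" or "wrist"; returns a dict with "pixels" (420x560x3 uint8, red, green, blue), "range_z" (420x560 float32, m along the optical axis (not along the pixel's ray), 0 where there is no reading), "mtx" (3x3 intrinsics, pixels), "view" (4x4, takes a point from world to camera coordinates). Camera axes: x right, y up, looking along -z (the intrinsics and any distortion apply to the point x, -y, -z); pixel columns grow to the right and rows downward; lengths in m; the calibration is good to about 2 mm. A picture is of the moment at which its call begins.
- env.sign_off(): hands the job in, once; it reports no verdict.
The state is a dict: "clock": time; "joint_positions": joint angles; "qd": joint speeds; "joint_torque": joint torques, N m; "eef_pos": TCP position; "eef_rot": TCP orientation; "force": force on the tool from outside, world axes, zero at the start; "torque": the same for the moment, N m; "grip_width": finger opening in m.
Only numpy, scipy, OpenCV 4.12 (cv2) and the standard library are available. Lean on these libraries where they do the work, as an engineer would, in place of code of your own. Each camera call takes 0.05 s, during which the arm holds its last target.

## Task

Stand every lidded glaze jar upright on the shaker's deck, and leave the open jar (blue glaze, no lid) where it is. Then unlock the deck: pull the red knob up, turn it a quarter turn clockwise from the red dot to the green dot and push it fully down again, which frees the black speed dial; turn the dial clockwise until its pointer meets the blue mark on the ring around it. Finally press the white button all the way down and let it up, then do the same with the green button, never both together.

Things in the scene. Friction and masses are not known exactly. Their poses are not given: they have to be found in the camera images.
- shaker: white bench jar shaker, 240 mm deep (x), 420 mm wide (y), fixed to the table, turned by up to 0.12 rad. Origin: centre of its underside; z up; +x away from the robot, +y left. Its control panel (right part, grey) is level at z = 70 mm over the table
- deck (a point): centre of the shaker's loading deck, on its black rubber mat (82 mm above the table), axes as the shaker's. The mat is 193 mm square with a metal rim around it that stands 12 mm above the mat; four jars fit as two by two, 90 mm apart
- jar_1: lidded glaze jar, round, 52 mm across, 70 mm tall, pinkish glaze behind clear glass, white lid. Origin: centre of its underside, z up its axis. About 0.17 kg. May be absent
- jar_2: lidded glaze jar, round, 50 mm across, 66 mm tall, cream glaze behind clear glass, dark grey lid. Origin: centre of its underside, z up its axis. About 0.17 kg. May be absent
- jar_3: lidded glaze jar, round, 52 mm across, 70 mm tall, pinkish glaze behind clear glass, white lid. Origin: centre of its underside, z up its axis. About 0.17 kg. May be absent
- jar_4: lidded glaze jar, round, 50 mm across, 66 mm tall, cream glaze behind clear glass, dark grey lid. Origin: centre of its underside, z up its axis. About 0.17 kg. May be absent
- open_jar: open jar of blue glaze without a lid, 52 mm across, 62 mm tall; stays where it is. Origin: centre of its underside
- pen_pot_1: brown pen pot with pens, fixed to the table near the jars, 78 mm across, 98 mm to its rim, pens to about 165 mm; in the way only. Origin: centre of its underside
- lock_grip (a point): grip point of the red deck-lock knob, on its axis, 32 mm above the panel when the knob is down (rises and turns with it). The knob has a grip bar 50 mm long, 16 mm thick, from 6 to 46 mm above the panel when down, over a thin round skirt 54 mm across; x runs along the bar towards its white pointer, z up
- lock_pull (a joint): how far the red knob is pulled up, m: 0 down (locked against turning), 0.014 fully out. Sticks where it is left (about 3 N of friction). It can go down only within about 0.12 rad of the red or of the green dot
- lock_turn (a joint): turn of the red knob, rad: 0 pointer at the red dot (away from the robot), grows clockwise seen from above, 1.57 pointer at the green dot (right, towards the dial). Turns only when pulled at least 11 mm up; slight friction (0.03 N m)
- dial_grip (a point): grip point of the black speed dial, on its axis, 32 mm above the panel. Same shape of knob as the red one, 50 x 16 mm bar; x runs along the bar towards its white pointer, z up
- speed_dial (a joint): turn of the black dial, rad: 0 pointer away from the robot, grows clockwise seen from above, up to 1.75. Held by an interlock at 0 (under 0.1 rad of play) until the red knob is at the green dot and fully down. Friction 0.04 N m, stays where it is left
- preset_ring: flat metal ring, 84 mm across, round the speed dial. Origin on the dial's axis; its x axis points from there to the blue mark, 0.7 to 1.35 rad clockwise of the dial's zero; fixed
- white_button_top (a point): centre of the top of the white push button, 30 mm across, 22 mm above the panel when up, z up. May be the left or the right one
- white_button (a joint): travel of the white button, m: 0 up, 0.007 fully down (spring, about 5 N at the bottom)
- green_button_top (a point): centre of the top of the green push button, 30 mm across, 22 mm above the panel when up, z up. May be the left or the right one
- green_button (a joint): travel of the green button, m: 0 up, 0.007 fully down (spring, about 5 N at the bottom)
There are look-alikes about, which are no part of the job. Leave any turquoise look-alike of the jar_2 alone. Leave any turquoise look-alike of the jar_4 alone.

How it is judged:
On the way, in this order (a step that is already met when the one before it is completed fails the run):
1. every lidded jar stands upright on the deck, let go (angle between each of jar_1, jar_2, jar_3, jar_4's own z axis and vertical below 0.15 rad and x of jar_1 in the frame of deck between -0.08 and 0.08 m and y of jar_1 in the frame of deck between -0.08 and 0.08 m and z of jar_1 in the frame of deck between -0.006 and 0.01 m and x of jar_2 in the frame of deck between -0.08 and 0.08 m and y of jar_2 in the frame of deck between -0.08 and 0.08 m and z of jar_2 in the frame of deck between -0.006 and 0.01 m and x of jar_3 in the frame of deck between -0.08 and 0.08 m and y of jar_3 in the frame of deck between -0.08 and 0.08 m and z of jar_3 in the frame of deck between -0.006 and 0.01 m and x of jar_4 in the frame of deck between -0.08 and 0.08 m and y of jar_4 in the frame of deck between -0.08 and 0.08 m and z of jar_4 in the frame of deck between -0.006 and 0.01 m and contact force between the fingers and jar_1 below 0.3 N and contact force between the fingers and jar_2 below 0.3 N and contact force between the fingers and jar_3 below 0.3 N and contact force between the fingers and jar_4 below 0.3 N), for 0.3 s.
2. the red knob is pulled up (value of joint lock_pull above 0.009 m), for 0.1 s.
3. the red knob is turned to the green dot (value of joint lock_turn above 1.4 rad), for 0.1 s.
4. the red knob is pushed fully down at the green dot (value of joint lock_turn above 1.4 rad and value of joint lock_pull below 0.003 m), for 0.2 s.
5. the speed dial points to the blue mark (angle between the x axis of dial_grip and the x axis of preset_ring, either way round below 0.12 rad), for 0.2 s.
6. the white button is pressed down (value of joint white_button above 0.005 m), for 0.05 s.
7. the green button is pressed down (value of joint green_button above 0.005 m), for 0.05 s.
At the end, for the whole second after the job is handed in: every lidded jar present stands upright (within 0.15 rad) and at rest on the deck mat inside its rim, the red knob is at the green dot (over 1.40 rad) and within 3 mm of fully down, the speed dial's pointer is within 0.12 rad of the blue mark, and both buttons are up again (all of step 4 and angle between each of jar_1, jar_2, jar_3, jar_4's own z axis and vertical below 0.15 rad and x of jar_1 in the frame of deck between -0.08 and 0.08 m and y of jar_1 in the frame of deck between -0.08 and 0.08 m and z of jar_1 in the frame of deck between -0.006 and 0.01 m and x of jar_2 in the frame of deck between -0.08 and 0.08 m and y of jar_2 in the frame of deck between -0.08 and 0.08 m and z of jar_2 in the frame of deck between -0.006 and 0.01 m and x of jar_3 in the frame of deck between -0.08 and 0.08 m and y of jar_3 in the frame of deck between -0.08 and 0.08 m and z of jar_3 in the frame of deck between -0.006 and 0.01 m and x of jar_4 in the frame of deck between -0.08 and 0.08 m and y of jar_4 in the frame of deck between -0.08 and 0.08 m and z of jar_4 in the frame of deck between -0.006 and 0.01 m and linear speed of each of jar_1, jar_2, jar_3, jar_4 below 0.02 m/s and angle between the x axis of dial_grip and the x axis of preset_ring, either way round below 0.12 rad and value of joint each of white_button, green_button below 0.002 m); the robot touches nothing.
It fails at once if both buttons are held down together (value of joint each of white_button, green_button above 0.004 m).
It fails at once if the open jar is moved or tipped (distance of open_jar from where it was at the start of the episode above 0.05 m or angle between open_jar's own z axis and vertical above 0.4 rad).
Of jar_1, jar_2, jar_3, jar_4 only 2 to 4 are there at a start; the rules pass over those that are not, and their reading is None.
At some moment in a run one of jar_1, jar_2, jar_3, jar_4 may be knocked a few centimetres aside while the robot is not near it.
It also fails if it takes over 210 s, if anything falls off the work surface, if the arm or the gripper's body presses on something with over 40 N, if the wrist force passes 120 N, or if a joint passes its speed limit or range.

## Working session

There is one attempt and no reset: what is moved stays moved. The work goes in short steps, Python scripts to look and compute and a tool call to move; the robot and the scene stay as the last step left them, time stands still between calls to the robot, and variables do not carry over. Pictures are saved under pics/ and viewed, and the job is handed in when it is done.

Besides the shell and the picture viewer there is one more tool, called after ">>>" by a JSON object that holds its "name" and its "arguments", one argument or row to a line. play_rows: Moves the arm, as the interface text tells. Scaled input: -1 to 1 covers 25 mm each way for a shift and 0.1 rad each way for a turn. Its arguments: {"type":"object","properties":{"rows":{"type":"array"}},"required":["rows"]}

```bash
mkdir -p pics; ls; python3 - <<'E'
from station import monitor, eyes, env
import cv2
s=monitor.state(); print(s)
for n in ("side","top","wrist"):
    im=eyes.get_image(n); cv2.imwrite(f"pics/{n}0.png",im["pixels"][:,:,::-1]); print(n,im["mtx"],im["view"])
E
```

```text
pics
{'clock': 0.0, 'joint_positions': array([-1.06637539e+00,  3.85583423e-01,  6.62363628e-03, -5.06066641e-04,
       -1.19400277e+00, -2.58573723e-01]), 'qd': array([-0.00134207,  0.00052427, -0.00090933,  0.00154982,  0.00032701,
        0.00030309]), 'joint_torque': array([ 1.09109274e-03, -3.90661490e+01,  1.87407517e+01,  4.21961546e+00,
        1.10187146e-02, -2.04375765e-04]), 'eef_pos': array([ 0.15197245, -0.60563655,  0.22944146]), 'eef_rot': array([-1.93141817e+00, -2.47545416e+00, -2.01552887e-03]), 'force': array([-0.68783799, -0.05444908,  0.92120907]), 'torque': array([0.05638849, 0.00986813, 0.04490196]), 'grip_width': 0.08720969257081278}
side [[432.14993548   0.         285.0844089 ]
 [  0.         432.14993548 213.24059821]
 [  0.           0.           1.        ]] [[-0.94928469 -0.31441586 -0.00111566  0.4645388 ]
 [ 0.1806854  -0.5484226   0.81644684 -0.21657049]
 [-0.25731569  0.7748389   0.57741954 -0.83876358]
 [ 0.          0.          0.          1.        ]]
top [[415.86441266   0.         282.03758331]
 [  0.         415.86441266 215.05303611]
 [  0.           0.           1.        ]] [[ 0.02775237 -0.99949581  0.01542513 -0.09538113]
 [ 0.98256062  0.03011389  0.18348783 -0.54412278]
 [-0.18385982  0.01006391  0.98290095 -1.10720519]
 [ 0.          0.          0.          1.        ]]
wrist [[324.9916116    0.         276.90273182]
 [  0.         324.9916116  203.77026883]
 [  0.           0.           1.        ]] [[-0.24280305  0.97007397  0.00177923  0.62495034]
 [-0.92434514 -0.23080016 -0.30383769  0.03739534]
 [-0.29433439 -0.07541734  0.95272215 -0.39130721]
 [ 0.          0.          0.          1.        ]]
```

View pics/top0.png

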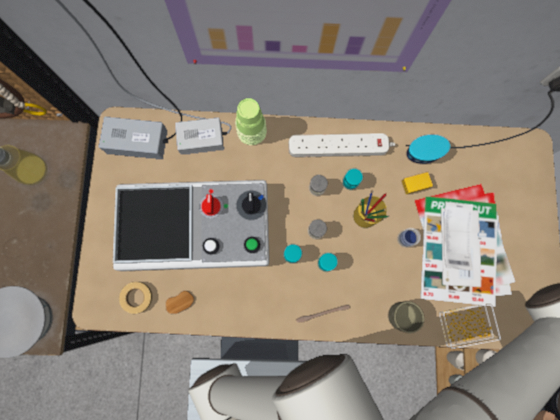

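View pics/side0.png

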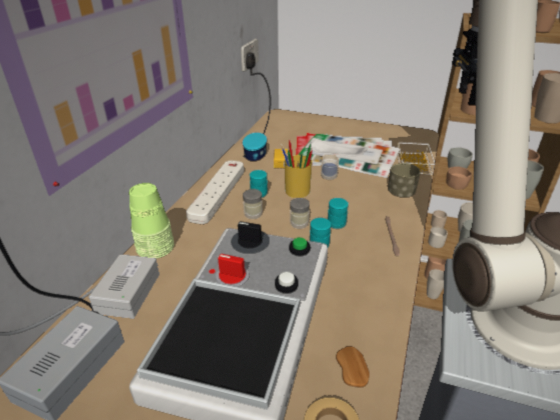

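View pics/wrist0.png

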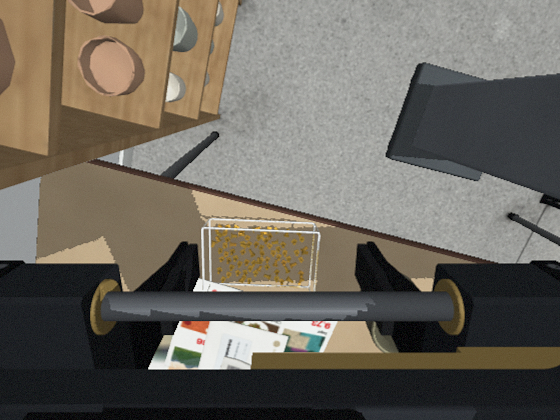

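Two grey-lidded cream jars show at top px (318,184) and (318,229). The turquoise look-alikes are at (352,178), (293,253) and (328,262), and the open jar is at (410,237). I don't see a pink jar so far. I'll zoom in and measure next.

```bash
cat > h.py <<'E'
from station import monitor, eyes, env
import numpy as np, cv2
from scipy.spatial.transform import Rotation as R
def ray(im,u,v):
    K=im["mtx"];V=im["view"]
    d=np.array([(u-K[0,2])/K[0,0],-(v-K[1,2])/K[1,1],-1.0])
    Rm=V[:3,:3]; c=-Rm.T@V[:3,3]
    return c,Rm.T@d
def onz(im,u,v,z):
    c,d=ray(im,u,v); return c+d*(z-c[2])/d[2]
def dep(im,u,v):
    c,d=ray(im,u,v); return c+d*im["range_z"][int(round(v)),int(round(u))]
def cloud(im):
    K=im["mtx"];V=im["view"];D=im["range_z"];h,w=D.shape
    u,v=np.meshgrid(np.arange(w),np.arange(h))
    P=np.stack([(u-K[0,2])/K[0,0]*D,-(v-K[1,2])/K[1,1]*D,-D],-1)
    return (P-V[:3,3])@V[:3,:3]
def proj(im,p):
    q=im["view"][:3,:3]@np.asarray(p)+im["view"][:3,3]; K=im["mtx"]
    return K[0,0]*q[0]/-q[2]+K[0,2], K[1,1]*-q[1]/-q[2]+K[1,2]
def save(n,name,box=None,s=1):
    im=eyes.get_image(n);p=im["pixels"][:,:,::-1]
    if box: p=p[box[1]:box[3],box[0]:box[2]]
    cv2.imwrite("pics/"+name,cv2.resize(p,None,fx=s,fy=s,interpolation=cv2.INTER_CUBIC)); return im
E
python3 - <<'E'
from h import *
im=save("top","t1.png",(100,160,300,280),4)
im=save("top","t2.png",(270,160,430,280),5)
sd=save("side","s1.png",(180,130,380,290),4)
C=cloud(im)
for (u,v) in [(318,184),(318,229),(352,178),(293,253),(328,262),(410,237),(210,245),(252,244),(372,210),(154,224),(225,245)]:
    print((u,v),C[v,u].round(3))
# top-height blobs per jar
hsv=cv2.cvtColor(im["pixels"],cv2.COLOR_RGB2HSV)
z=C[...,2]
for (u,v) in [(318,184),(318,229),(352,178),(293,253),(328,262)]:
    m=np.zeros(z.shape,bool);m[v-14:v+15,u-14:u+15]=True
    m&=(z>0.055)&(z<0.085)
    P=C[m]; print(len(P),P.mean(0).round(4),P.min(0).round(3),P.max(0).round(3), np.median(P[:,2]))
E
```

```text
(318, 184) [ 0.635 -0.177  0.065]
(318, 229) [ 0.508 -0.179  0.066]
(352, 178) [ 0.656 -0.272  0.065]
(293, 253) [ 0.44  -0.112  0.068]
(328, 262) [ 0.419 -0.207  0.066]
(410, 237) [ 0.498 -0.441  0.034]
(210, 245) [0.453 0.109 0.094]
(252, 244) [ 0.459 -0.002  0.092]
(372, 210) [ 0.569 -0.332  0.049]
(154, 224) [0.505 0.263 0.085]
(225, 245) [0.456 0.072 0.069]
242 [ 0.637  -0.1796  0.0653] [ 0.614 -0.202  0.055] [ 0.662 -0.158  0.071] 0.06524065047695536
250 [ 0.5105 -0.1782  0.0649] [ 0.487 -0.201  0.056] [ 0.534 -0.154  0.072] 0.06508421548015252
240 [ 0.6589 -0.2781  0.0649] [ 0.635 -0.301  0.055] [ 0.684 -0.256  0.071] 0.06495886741354112
257 [ 0.4403 -0.1123  0.0655] [ 0.416 -0.136  0.055] [ 0.465 -0.09   0.072] 0.06559863395612676
262 [ 0.42   -0.2083  0.0657] [ 0.397 -0.232  0.057] [ 0.444 -0.185  0.07 ] 0.06587759012884953
```

View pics/t1.png

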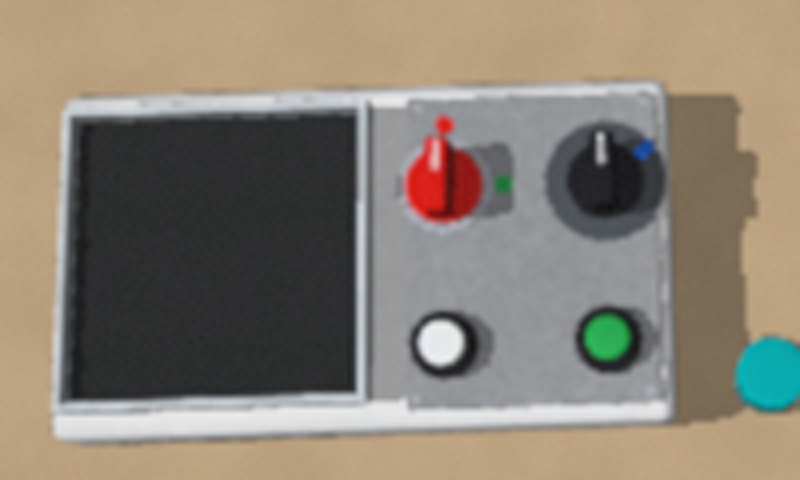

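View pics/t2.png

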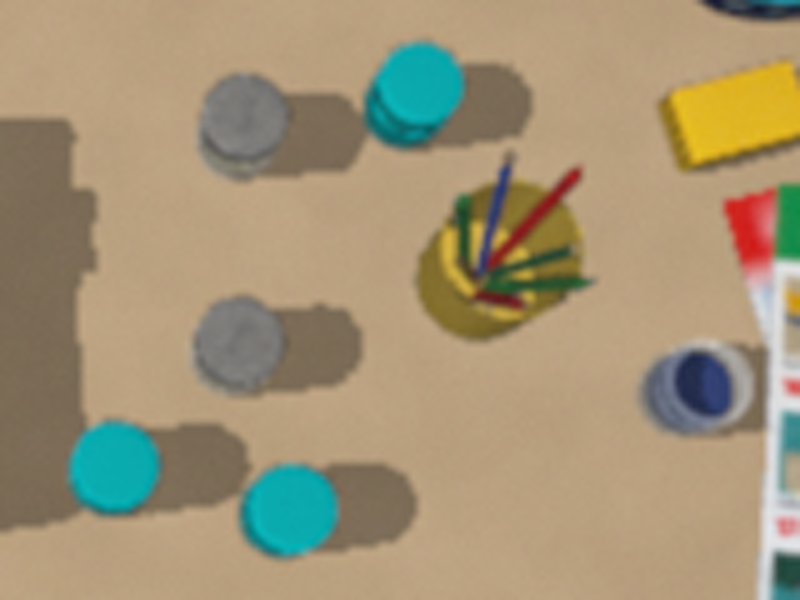

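View pics/s1.png

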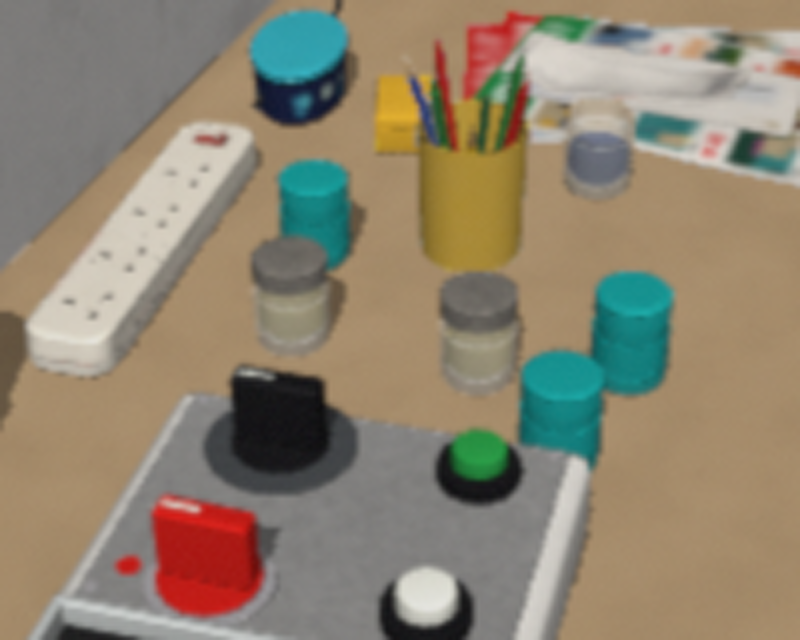

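```bash
python3 - <<'E'
from h import *
im=eyes.get_image("top");C=cloud(im);z=C[...,2];px=im["pixels"].astype(int)
hsv=cv2.cvtColor(im["pixels"],cv2.COLOR_RGB2HSV)
def box(u0,v0,u1,v1):
    m=np.zeros(z.shape,bool);m[v0:v1,u0:u1]=True;return m
m=box(115,180,195,265)&(px.sum(2)<200)
m=cv2.morphologyEx(m.astype(np.uint8),cv2.MORPH_OPEN,np.ones((5,5)))
ys,xs=np.nonzero(m); print("mat z",np.median(z[m>0]))
pts=np.array([onz(im,u,v,0.082)[:2] for u,v in zip(xs,ys)],np.float32)
print("mat",cv2.minAreaRect(pts))
# whole shaker top outline white+panel via height
m=box(100,170,285,280)&(z>0.06)&(z<0.08)
P=C[m][:,:2].astype(np.float32);print("body",cv2.minAreaRect(P))
def cen(name,mask,zz):
    n,l,s,c=cv2.connectedComponentsWithStats(mask.astype(np.uint8))
    for i in range(1,n):
        if s[i,4]>=6:
            print(name,s[i,4],c[i].round(1),onz(im,*c[i],zz).round(4))
H,S,V=hsv[...,0],hsv[...,1],hsv[...,2]
pan=box(192,180,270,270)
red=((H<8)|(H>172))&(S>150)&(V>80)
cen("red",pan&red,0.070)
cen("green",pan&(H>50)&(H<85)&(S>90),0.092)
cen("blue",pan&(H>100)&(H<130)&(S>120),0.071)
cen("white",box(200,235,222,255)&(px.min(2)>190),0.092)
cen("pointerw",box(240,185,262,220)&(px.min(2)>140),0.116)
# knobs tops
for n,b in (("lock",box(198,180,225,220)),("dial",box(236,185,268,222))):
    k=b&(z>0.106)&(z<0.13); P=C[k]; print(n,len(P),P.mean(0).round(4),cv2.minAreaRect(P[:,:2].astype(np.float32)),np.median(P[:,2]))
k=box(340,180,400,240)&(z>0.09)&(z<0.2);P=C[k];print("pot",P.min(0),P.max(0))
k=box(340,180,400,240)&(z>0.02)&(z<0.2);P=C[k];print("pot",P.min(0),P.max(0))
k=box(395,225,430,250)&(z>0.03)&(z<0.08);P=C[k];print("open",P.min(0),P.max(0))
E
```

```text
mat z 0.08175262235763675
mat ((0.5076701641082764, 0.2673149108886719), (0.18752342462539673, 0.18788734078407288), 3.561042070388794)
body ((0.5120238661766052, 0.16657893359661102), (0.23848022520542145, 0.4145113527774811), 3.6241095066070557)
red 272 [210.6 205.1] [0.5648 0.1174 0.07  ]
green 14 [225.3 205.5] [0.5605 0.0743 0.092 ]
green 127 [251.4 243.9] [ 4.589e-01 -2.000e-04  9.200e-02]
blue 21 [260.1 197.1] [ 0.5913 -0.0175  0.071 ]
white 82 [209.6 245.3] [0.4518 0.11   0.092 ]
pointerw 131 [250.2 187.6] [0.606  0.0078 0.116 ]
pointerw 13 [249.5 196.2] [0.5825 0.0086 0.116 ]
pointerw 8 [241.1 218.4] [0.5224 0.0281 0.116 ]
pointerw 7 [259.7 218.6] [ 0.5234 -0.0206  0.116 ]
lock 127 [0.5612 0.1148 0.1146] ((0.5617768168449402, 0.11505498737096786), (0.05004548281431198, 0.01590585522353649), 3.1947171688079834) 0.11479250774728254
dial 112 [0.567  0.0055 0.1152] ((0.5680442452430725, 0.005494341254234314), (0.049685340374708176, 0.013496537692844868), 2.448810338973999) 0.11511154807246822
pot [ 0.52082324 -0.36052943  0.09003731] [ 0.60203141 -0.28219756  0.14996018]
pot [ 0.49291063 -0.41300005  0.02033324] [ 0.66126703 -0.25381381  0.14996018]
open [ 0.47097211 -0.46116586  0.03011171] [ 0.52130395 -0.41144794  0.06657422]
```

Shaker yaw is about +0.063 rad, with the deck centre at (0.507,0.267), lock at (0.561,0.115) and dial at (0.567,0.0055). First target is the near jar B at (0.5105,-0.178), approached with the jaws at about 60°.

>>> {"name": "play_rows", "arguments": {
  "rows": [
    [[0,0,-0.43,0.8,0.95,0,0],[0,0,-0.43,0.8,0.95,0,0],[0,0,-0.43,0.8,0.95,0,0],[0,0,-0.43,0.8,0.95,0,0],[0,0,-0.43,0.8,0.95,0,0],[0,0,-0.43,0.8,0.95,0,0],[0,0,-0.43,0.8,0.95,0,0],[0,0,-0.43,0.8,0.95,0,0],[0,0,-0.43,0.8,0.95,0,0]]
  ]
}}

```text
clock: 1.25
eef_pos: [0.3328, -0.3914, 0.2308]
eef_rot: [2.374, 2.057, 0.0]
force: [0.7, -0.3, -0.3]
grip_width: 0.087
```

>>> {"name": "play_rows", "arguments": {
  "rows": [
    [[0,0,-0.43,0.8,0.95,0,0],[0,0,-0.43,0.8,0.95,0,0],[0,0,-0.43,0.8,0.95,0,0],[0,0,-0.43,0.8,0.95,0,0],[0,0,-0.43,0.8,0.95,0,0],[0,0,-0.43,0.8,0.95,0,0],[0,0,-0.43,0.8,0.95,0,0],[0,0,-0.43,0.8,0.95,0,0],[0,0,-0.43,0.8,0.95,0,0],[0,0,0,0,0,0,0]]
  ]
}}

```text
clock: 2.25
eef_pos: [0.5141, -0.1766, 0.2304]
eef_rot: [2.722, 1.569, 0.001]
force: [1.0, -0.3, 0.3]
grip_width: 0.087
```

```bash
cat >> h.py <<'E'
def st():
    s=monitor.state();M=R.from_rotvec(s["eef_rot"]).as_matrix()
    print("t",round(s["clock"],2),"pos",s["eef_pos"].round(4),"jaw°",round(np.degrees(np.arctan2(M[1,0],M[0,0])),1),"z",M[:,2].round(3),"F",s["force"].round(1),"T",s["torque"].round(2),"w",round(s["grip_width"],4),"q",s["joint_positions"].round(2)); return s
def jars(im,hi=0.075,lo=0.06,u=(195,430),v=(160,280)):
    pass
E
python3 - <<'E'
from h import *
st()
save("wrist","w1.png"); im=save("top","t3.png")
E
```

```text
t 2.25 pos [ 0.5141 -0.1766  0.2304] jaw° 59.9 z [ 0.001  0.    -1.   ] F [ 1.  -0.3  0.3] T [-0.06  0.01  0.05] w 0.087 q [-0.03  0.25 -0.19 -0.   -1.13 -2.06]
```

View pics/w1.png

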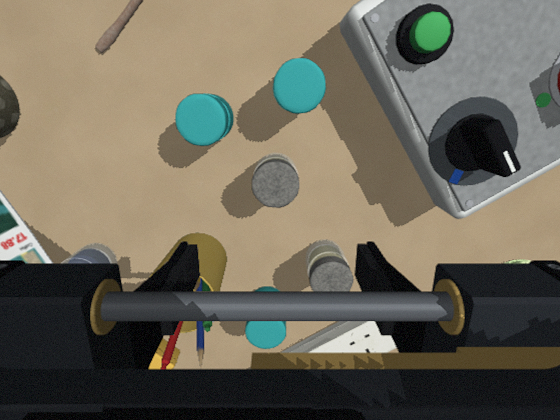

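View pics/t3.png

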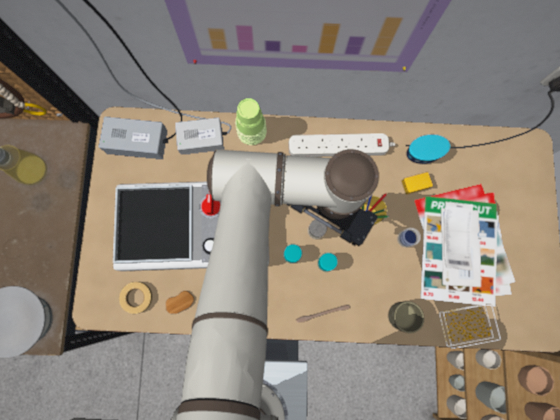

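The wrist view shows jar B's lid at about (275,181). Jar A is at (330,270), and no pink jar has been uncovered where the arm used to be. I'll refine B from the wrist camera.

```bash
python3 - <<'E'
from h import *
im=eyes.get_image("wrist");C=cloud(im);z=C[...,2]
for u0,v0,u1,v1 in ((235,140,320,225),(300,235,360,305)):
    m=np.zeros(z.shape,bool);m[v0:v1,u0:u1]=True
    m&=(z>0.060)&(z<0.072)
    P=C[m];print(len(P),P.mean(0).round(4),cv2.minEnclosingCircle(P[:,:2].astype(np.float32)))
s=st()
E
```

```text
1756 [ 0.5106 -0.1775  0.0649] ((0.5115934014320374, -0.17810913920402527), 0.024779129773378372)
1103 [ 0.6332 -0.1769  0.0647] ((0.6383558511734009, -0.1792491376399994), 0.02463195100426674)
t 2.4 pos [ 0.5118 -0.1787  0.2304] jaw° 59.8 z [-0.001  0.    -1.   ] F [0.3 0.2 0.6] T [-0.06 -0.   -0.03] w 0.0871 q [-0.04  0.24 -0.2  -0.   -1.13 -2.06]
```

>>> {"name": "play_rows", "arguments": {
  "rows": [
    [[0,0,0,0,0,-1,0],[0,0,0,0,0,-1,0],[0,0,0,0,0,-1,0],[0,0,0,0,0,-1,0],[0,0,0,0,0,-1,0],[0,0,0,0,0,-1,0],[0,0,0,0,0,-1,0],[0,0,0,0,0,-1,0],[0,0,0,0,0,0,0]]
  ]
}}

```text
clock: 3.3
eef_pos: [0.5089, -0.1794, 0.0277]
eef_rot: [-2.722, -1.559, 0.009]
force: [-0.3, 1.1, 0.3]
grip_width: 0.0873
```

>>> {"name": "play_rows", "arguments": {
  "rows": [
    [[0,0,0,0,0,0,0.6],[0,0,0,0,0,0,1],[0,0,0,0,0,0,1],[0,0,0,0,0,0,1],[0,0,0,0,0,0,1],[0,0,0,0,0,0,1]]
  ]
}}

```text
clock: 3.9
eef_pos: [0.5126, -0.1786, 0.0311]
eef_rot: [2.724, 1.564, 0.002]
force: [0.3, 2.4, 1.9]
grip_width: 0.0493
```

>>> {"name": "play_rows", "arguments": {
  "rows": [
    [[0,0,0,0,0,0.5,1],[0,0,0,0,0,1,1],[0,0,0,0,0,1,1],[0,0,0,0,0,1,1],[0,0,0,0,0,1,1],[0,0,0,0,0,1,1],[0,0,0,0,0,0.5,1],[0,0,0,0,0,0,1]]
  ]
}}

```text
clock: 4.7
eef_pos: [0.5129, -0.1787, 0.1825]
eef_rot: [2.722, 1.564, 0.005]
force: [0.2, 0.5, -2.9]
grip_width: 0.0491
```

>>> {"name": "play_rows", "arguments": {
  "rows": [
    [[0,0,0.78,0.08,0.97,0,1],[0,0,0.78,0.08,0.97,0,1],[0,0,0.78,0.08,0.97,0,1],[0,0,0.78,0.08,0.97,0,1],[0,0,0.78,0.08,0.97,0,1],[0,0,0.78,0.08,0.97,0,1],[0,0,0.78,0.08,0.97,0,1],[0,0,0.78,0.08,0.97,0,1],[0,0,0.78,0.08,0.97,0,1],[0,0,0.78,0.08,0.97,0,1]]
  ]
}}

```text
clock: 5.7
eef_pos: [0.5309, 0.0645, 0.1786]
eef_rot: [-1.92, -2.484, 0.005]
force: [1.8, 0.1, -3.3]
grip_width: 0.049
```

>>> {"name": "play_rows", "arguments": {
  "rows": [
    [[0,0,0.78,0.08,0.97,0,1],[0,0,0.78,0.08,0.97,0,1],[0,0,0.78,0.08,0.97,0,1],[0,0,0.78,0.08,0.97,0,1],[0,0,0.78,0.08,0.97,0,1],[0,0,0.78,0.08,0.97,0,1],[0,0,0.78,0.08,0.97,0,1],[0,0,0.78,0.08,0.97,0,1],[0,0,0.78,0.08,0.97,0,1],[0,0,0.78,0.08,0.9,0,1]]
  ]
}}

```text
clock: 6.7
eef_pos: [0.5511, 0.3051, 0.1781]
eef_rot: [-0.831, -3.027, 0.005]
force: [-0.1, 0.2, -1.6]
grip_width: 0.049
```

```bash
python3 - <<'E'
from h import *
save("side","s3.png"); save("wrist","w3.png")
for i in range(3): st(); eyes.get_image("top")
E
```

```text
t 6.8 pos [0.5514 0.3066 0.1779] jaw° 149.3 z [-0.003 -0.002 -1.   ] F [-0.2 -0.7 -2.4] T [-0.08  0.14 -0.  ] w 0.0489 q [ 0.76  0.44 -0.05 -0.   -1.09 -1.3 ]
t 6.85 pos [0.5511 0.3051 0.178 ] jaw° 149.2 z [-0.004 -0.002 -1.   ] F [-0.8  0.3 -2.5] T [-0.01  0.09 -0.  ] w 0.0488 q [ 0.76  0.43 -0.05 -0.   -1.09 -1.3 ]
t 6.9 pos [0.5511 0.3043 0.1784] jaw° 149.1 z [-0.003 -0.003 -1.   ] F [ 0.6 -0.3 -2.2] T [-0.03  0.07 -0.04] w 0.0488 q [ 0.76  0.43 -0.05 -0.   -1.09 -1.3 ]
```

View pics/s3.png

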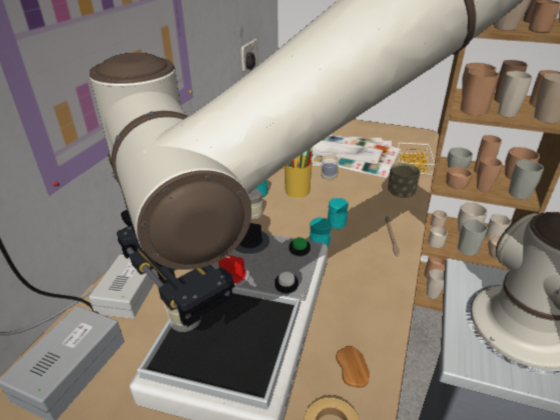

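The jar is held over the far-left deck slot at about (0.551,0.305), with the side view showing it below the gripper near (180,315). Lowering it now.

>>> {"name": "play_rows", "arguments": {
  "rows": [
    [[0,0,0,0,0,-0.8,1],[0,0,0,0,0,-0.8,1],[0,0,0,0,0,-0.5,1],[0,0,0,0,0,-0.3,1],[0,0,0,0,0,-0.16,1],[0,0,0,0,0,-0.04,1],[0,0,0,0,0,0,1]]
  ]
}}

```text
clock: 7.65
eef_pos: [0.5525, 0.3048, 0.1162]
eef_rot: [0.836, 3.027, 0.001]
force: [-0.6, 0.8, -1.8]
grip_width: 0.0494
```

```bash
python3 - <<'E'
from h import *
for i in range(4): st(); eyes.get_image("top")
E
```

```text
t 7.65 pos [0.5525 0.3048 0.1162] jaw° 149.1 z [ 0.001  0.001 -1.   ] F [-0.6  0.8 -1.8] T [ 0.08  0.08 -0.01] w 0.0494 q [ 0.76  0.49 -0.13  0.   -0.95 -1.3 ]
t 7.7 pos [0.5525 0.3048 0.1163] jaw° 149.1 z [ 0.001  0.001 -1.   ] F [-0.1  0.7 -2.2] T [ 0.01  0.08 -0.01] w 0.0488 q [ 0.76  0.49 -0.13  0.   -0.95 -1.3 ]
t 7.75 pos [0.5525 0.3049 0.1164] jaw° 149.1 z [ 0.001  0.001 -1.   ] F [-0.6  1.2 -3.2] T [0.04 0.04 0.06] w 0.0492 q [ 0.76  0.49 -0.13  0.   -0.95 -1.3 ]
t 7.8 pos [0.5524 0.3049 0.1163] jaw° 149.1 z [ 0.001  0.001 -1.   ] F [ 0.2  0.7 -1.9] T [0.02 0.04 0.05] w 0.0492 q [ 0.76  0.49 -0.13  0.   -0.95 -1.3 ]
```

Still about 4 mm up, with only the jar's weight on the wrist. I'll go down until it touches.

>>> {"name": "play_rows", "arguments": {
  "rows": [
    [[0,0,0,0,0,-0.08,1],[0,0,0,0,0,-0.06,1],[0,0,0,0,0,0,1],[0,0,0,0,0,0,1]]
  ]
}}

```text
clock: 8.25
eef_pos: [0.5522, 0.3048, 0.1131]
eef_rot: [0.836, 3.028, 0.001]
force: [-2.6, -0.8, 5.6]
grip_width: 0.0489
```

```bash
python3 - <<'E'
from h import *
for i in range(2): st(); eyes.get_image("top")
E
```

```text
t 8.25 pos [0.5522 0.3048 0.1131] jaw° 149.1 z [ 0.001  0.    -1.   ] F [-2.6 -0.8  5.6] T [-0.04  0.9  -0.06] w 0.0489 q [ 0.76  0.49 -0.13  0.   -0.95 -1.3 ]
t 8.3 pos [0.5523 0.3048 0.1131] jaw° 149.1 z [ 0.001  0.    -1.   ] F [-3.1 -0.1  5.8] T [-0.06  0.92 -0.03] w 0.049 q [ 0.76  0.49 -0.13  0.   -0.95 -1.3 ]
```

Contact (5.6 N). Release and lift.

>>> {"name": "play_rows", "arguments": {
  "rows": [
    [[0,0,0,0,0,0,0.3],[0,0,0,0,0,0,0],[0,0,0,0,0,0,0],[0,0,0,0,0,0.6,0],[0,0,0,0,0,1,0],[0,0,0,0,0,1,0],[0,0,0,0,0,1,0],[0,0,0,0,0,1,0],[0,0,0,0,0,0,0]]
  ]
}}

```text
clock: 9.25
eef_pos: [0.554, 0.3057, 0.2312]
eef_rot: [0.834, 3.023, 0.01]
force: [-0.3, -0.3, 0.7]
grip_width: 0.0868
```

```bash
python3 - <<'E'
from h import *
st()
im=save("top","t4.png"); save("side","s4.png"); w=save("wrist","w4.png")
E
```

```text
t 9.25 pos [0.554  0.3057 0.2312] jaw° 149.1 z [ 0.007  0.005 -1.   ] F [-0.3 -0.3  0.7] T [ 0.02 -0.01 -0.01] w 0.0868 q [ 0.76  0.39  0.02  0.   -1.19 -1.3 ]
```

View pics/t4.png

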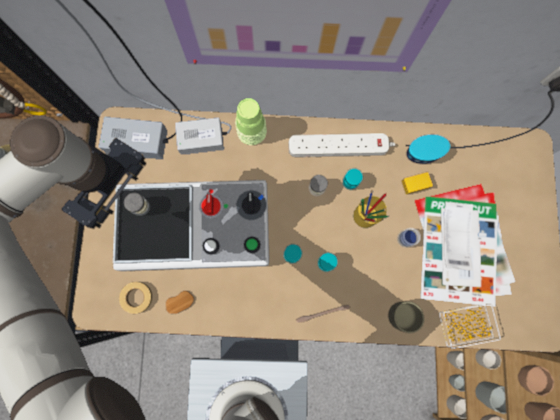

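View pics/w4.png

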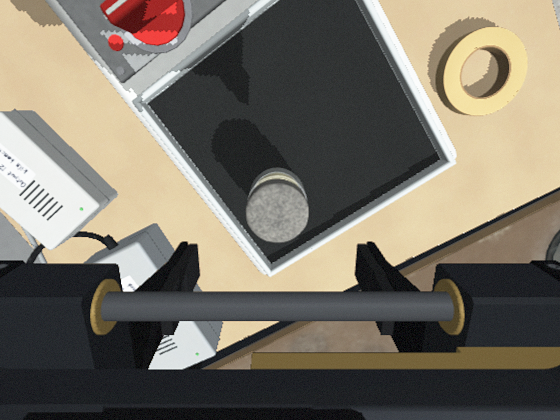

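The jar is upright on the deck (top px (137,204)) and jar A is unchanged at (318,184). I'll measure both, then move to A.

```bash
python3 - <<'E'
from h import *
im=eyes.get_image("top");C=cloud(im);z=C[...,2]
for n,b,zz in (("A",(300,165,335,200),.066),("B",(120,185,155,225),.148)):
    m=np.zeros(z.shape,bool);m[b[1]:b[3],b[0]:b[2]]=True
    m&=abs(z-zz)<.006
    P=C[m];print(n,len(P),P.mean(0).round(4),cv2.minEnclosingCircle(P[:,:2].astype(np.float32)))
E
```

```text
A 232 [ 0.6378 -0.1801  0.0655] ((0.6384110450744629, -0.18033921718597412), 0.024491192772984505)
B 289 [0.5506 0.3001 0.1476] ((0.5509194135665894, 0.3006308674812317), 0.025307897478342056)
```

>>> {"name": "play_rows", "arguments": {
  "rows": [
    [[0,0,0.4,0.17,-0.97,0,0],[0,0,0.4,0.17,-0.97,0,0],[0,0,0.4,0.17,-0.97,0,0],[0,0,0.4,0.17,-0.97,0,0],[0,0,0.4,0.17,-0.97,0,0],[0,0,0.4,0.17,-0.97,0,0],[0,0,0.4,0.17,-0.97,0,0],[0,0,0.4,0.17,-0.97,0,0],[0,0,0.4,0.17,-0.97,0,0],[0,0,0.4,0.17,-0.97,0,0]]
  ]
}}

```text
clock: 10.45
eef_pos: [0.5941, 0.0609, 0.2254]
eef_rot: [-0.216, -3.132, 0.002]
force: [0.5, 0.4, -0.4]
grip_width: 0.0867
```

>>> {"name": "play_rows", "arguments": {
  "rows": [
    [[0,0,0.4,0.17,-0.97,0,0],[0,0,0.4,0.17,-0.97,0,0],[0,0,0.4,0.17,-0.97,0,0],[0,0,0.4,0.17,-0.97,0,0],[0,0,0.4,0.17,-0.97,0,0],[0,0,0.4,0.17,-0.97,0,0],[0,0,0.4,0.17,-0.97,0,0],[0,0,0.4,0.17,-0.97,0,0],[0,0,0.4,0.17,-0.97,0,0],[0,0,0.4,0.17,-0.97,0,0]]
  ]
}}

```text
clock: 11.45
eef_pos: [0.6366, -0.1814, 0.2252]
eef_rot: [0.411, -3.112, -0.001]
force: [0.0, -0.1, -0.2]
grip_width: 0.0869
```

```bash
python3 - <<'E'
from h import *
eyes.get_image("top");st()
im=save("wrist","w5.png");C=cloud(im);z=C[...,2]
st()
E
```

```text
t 11.5 pos [ 0.6369 -0.1846  0.2249] jaw° -165.1 z [-0.003 -0.001 -1.   ] F [ 1.9 -1.5  1. ] T [-0.19 -0.17  0.05] w 0.0874 q [-0.04  0.45  0.1   0.   -1.22  0.3 ]
t 11.55 pos [ 0.6366 -0.183   0.2248] jaw° -165.2 z [-0.003 -0.    -1.   ] F [-0.4  0.4 -0.3] T [0.04 0.08 0.03] w 0.0871 q [-0.04  0.45  0.1   0.   -1.22  0.29]
```

View pics/w5.png

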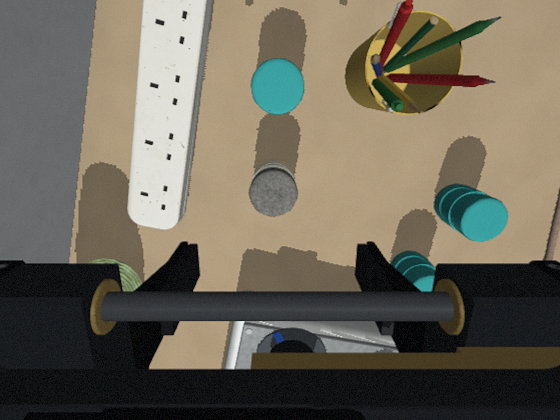

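>>> {"name": "play_rows", "arguments": {
  "rows": [
    [[0,0,0,0.06,0.1,-1,0],[0,0,0,0,0,-1,0],[0,0,0,0,0,-1,0],[0,0,0,0,0,-1,0],[0,0,0,0,0,-1,0],[0,0,0,0,0,-1,0],[0,0,0,0,0,-1,0],[0,0,0,0,0,-0.8,0],[0,0,0,0,0,0,0]]
  ]
}}

```text
clock: 12.45
eef_pos: [0.6353, -0.177, 0.0275]
eef_rot: [0.407, -3.106, -0.004]
force: [-1.4, 0.2, 0.2]
grip_width: 0.0868
```

>>> {"name": "play_rows", "arguments": {
  "rows": [
    [[0,0,0,0,0,0,0.6],[0,0,0,0,0,0,1],[0,0,0,0,0,0,1],[0,0,0,0,0,0,1],[0,0,0,0,0,0,1],[0,0,0,0,0,0,1]]
  ]
}}

```text
clock: 13.05
eef_pos: [0.6388, -0.178, 0.0326]
eef_rot: [-0.409, 3.114, -0.0]
force: [-1.1, 1.1, 1.0]
grip_width: 0.0486
```

```bash
python3 - <<'E'
from h import *
st()
E
```

```text
t 13.05 pos [ 0.6388 -0.178   0.0326] jaw° -165.0 z [ 0.001 -0.    -1.   ] F [-1.1  1.1  1. ] T [ 0.24  0.17 -0.01] w 0.0486 q [-0.03  0.63 -0.11  0.   -0.83  0.29]
```

>>> {"name": "play_rows", "arguments": {
  "rows": [
    [[0,0,0,0,0,0.5,1],[0,0,0,0,0,1,1],[0,0,0,0,0,1,1],[0,0,0,0,0,1,1],[0,0,0,0,0,1,1],[0,0,0,0,0,1,1],[0,0,0,0,0,0.5,1],[0,0,0,0,0,0,1]]
  ]
}}

```text
clock: 13.85
eef_pos: [0.6396, -0.1781, 0.1847]
eef_rot: [-0.408, 3.11, -0.002]
force: [-0.7, 0.6, -1.2]
grip_width: 0.0488
```

>>> {"name": "play_rows", "arguments": {
  "rows": [
    [[0,0,0.66,-0.36,0.95,0,1],[0,0,0.66,-0.36,0.95,0,1],[0,0,0.66,-0.36,0.95,0,1],[0,0,0.66,-0.36,0.95,0,1],[0,0,0.66,-0.36,0.95,0,1],[0,0,0.66,-0.36,0.95,0,1],[0,0,0.66,-0.36,0.95,0,1],[0,0,0.66,-0.36,0.95,0,1],[0,0,0.66,-0.36,0.95,0,1],[0,0,0.66,-0.36,0.95,0,1]]
  ]
}}

```text
clock: 14.85
eef_pos: [0.5471, 0.0602, 0.1804]
eef_rot: [1.398, -2.81, -0.001]
force: [-0.1, 0.5, -1.0]
grip_width: 0.0487
```

>>> {"name": "play_rows", "arguments": {
  "rows": [
    [[0,0,0.66,-0.36,0.95,0,1],[0,0,0.66,-0.36,0.95,0,1],[0,0,0.66,-0.36,0.95,0,1],[0,0,0.66,-0.36,0.95,0,1],[0,0,0.66,-0.36,0.95,0,1],[0,0,0.66,-0.36,0.95,0,1],[0,0,0.66,-0.36,0.95,0,1],[0,0,0.66,-0.36,0.95,0,1],[0,0,0.66,-0.36,0.95,0,1],[0,0,0.66,-0.36,0.95,0,1]]
  ]
}}

```text
clock: 15.85
eef_pos: [0.4573, 0.2973, 0.1804]
eef_rot: [2.233, -2.205, -0.001]
force: [-0.4, -0.2, -2.0]
grip_width: 0.0485
```

```bash
python3 - <<'E'
from h import *
save("side","s6.png");save("top","t6.png"); st()
E
```

```text
t 15.95 pos [0.4572 0.2988 0.1805] jaw° -89.2 z [-0.002 -0.001 -1.   ] F [ 1.  -0.  -0.8] T [-0.1   0.07 -0.02] w 0.0483 q [ 0.88  0.3  -0.26 -0.   -1.02  0.71]
```

View pics/s6.png

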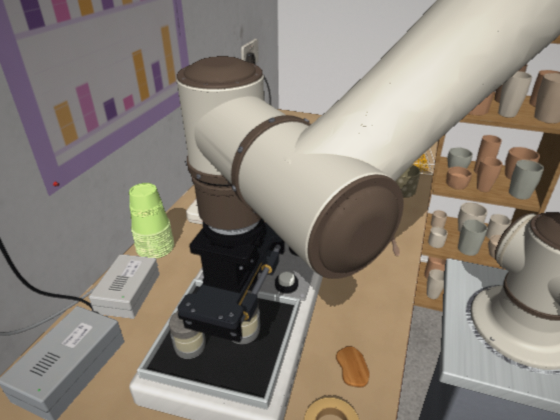

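The second jar hangs beside the first one (side px (185,338)) with a gap between them. Lowering.

>>> {"name": "play_rows", "arguments": {
  "rows": [
    [[0,0,0,0,0,-0.8,1],[0,0,0,0,0,-0.8,1],[0,0,0,0,0,-0.5,1],[0,0,0,0,0,-0.3,1],[0,0,0,0,0,-0.12,1],[0,0,0,0,0,-0.06,1],[0,0,0,0,0,-0.04,1],[0,0,0,0,0,0,1],[0,0,0,0,0,0,1]]
  ]
}}

```text
clock: 16.85
eef_pos: [0.4588, 0.2973, 0.1171]
eef_rot: [-2.232, 2.209, 0.0]
force: [0.1, 0.9, -2.0]
grip_width: 0.0485
```

```bash
python3 - <<'E'
from h import *
for i in range(2): st(); eyes.get_image("top")
E
```

```text
t 16.85 pos [0.4588 0.2973 0.1171] jaw° -89.4 z [ 0.001  0.001 -1.   ] F [ 0.1  0.9 -2. ] T [-0.06  0.19 -0.02] w 0.0485 q [ 0.87  0.36 -0.34  0.   -0.87  0.71]
t 16.9 pos [0.4588 0.2972 0.117 ] jaw° -89.4 z [ 0.001  0.001 -1.   ] F [-0.1  0.7 -1.3] T [-0.11  0.11 -0.01] w 0.0487 q [ 0.87  0.36 -0.34  0.   -0.87  0.71]
```

>>> {"name": "play_rows", "arguments": {
  "rows": [
    [[0,0,0,0,0,-0.06,1],[0,0,0,0,0,-0.04,1],[0,0,0,0,0,-0.02,1],[0,0,0,0,0,0,1],[0,0,0,0,0,0,1]]
  ]
}}

```text
clock: 17.45
eef_pos: [0.4587, 0.2971, 0.1145]
eef_rot: [-2.233, 2.209, -0.0]
force: [-3.0, -0.7, 5.4]
grip_width: 0.0483
```

>>> {"name": "play_rows", "arguments": {
  "rows": [
    [[0,0,0,0,0,0,0.3],[0,0,0,0,0,0,0],[0,0,0,0,0,0,0],[0,0,0,0,0,0.6,0],[0,0,0,0,0,1,0],[0,0,0,0,0,1,0],[0,0,0,0,0,1,0],[0,0,0,0,0,1,0],[0,0,0,0,0,0,0]]
  ]
}}

```text
clock: 18.35
eef_pos: [0.4604, 0.2985, 0.2324]
eef_rot: [-2.228, 2.204, -0.001]
force: [0.5, 0.4, 0.4]
grip_width: 0.0867
```

>>> {"name": "play_rows", "arguments": {
  "rows": [
    [[0,0,0,0.4,-0.9,0,0],[0,0,0,0.4,-0.9,0,0],[0,0,0,0.4,-0.9,0,0],[0,0,0,0.4,-0.9,0,0],[0,0,0,0.4,-0.9,0,0],[0,0,0,0.4,-0.9,0,0],[0,0,0,0,0,0,0]]
  ]
}}

```text
clock: 19.05
eef_pos: [0.5189, 0.1599, 0.2275]
eef_rot: [2.228, -2.213, -0.001]
force: [-0.6, 1.1, 1.0]
grip_width: 0.0871
```

```bash
python3 - <<'E'
from h import *
st()
im=save("top","t7.png"); save("side","s7.png"); w=save("wrist","w7.png")
C=cloud(im);z=C[...,2]
m=np.zeros(z.shape,bool);m[180:270,110:195]=True
m&=abs(z-.148)<.008
n,l,s,c=cv2.connectedComponentsWithStats(m.astype(np.uint8))
for i in range(1,n):
  if s[i,4]>30:
    P=C[l==i];print(s[i,4],c[i],P.mean(0).round(4),cv2.minEnclosingCircle(P[:,:2].astype(np.float32)))
E
```

```text
t 19.05 pos [0.5189 0.1599 0.2275] jaw° -89.6 z [-0.002 -0.001 -1.   ] F [-0.6  1.1  1. ] T [-0.05  0.15 -0.02] w 0.0871 q [ 0.6   0.25 -0.2   0.   -1.13  0.98]
302 [132.98675497 238.10927152] [0.4584 0.2939 0.1472] ((0.4593994915485382, 0.2943190336227417), 0.025159433484077454)
```

View pics/t7.png

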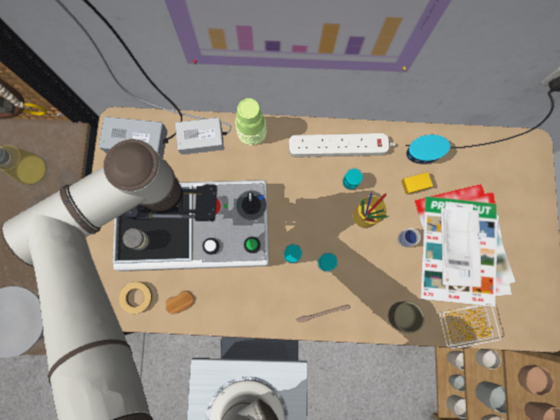

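View pics/w7.png

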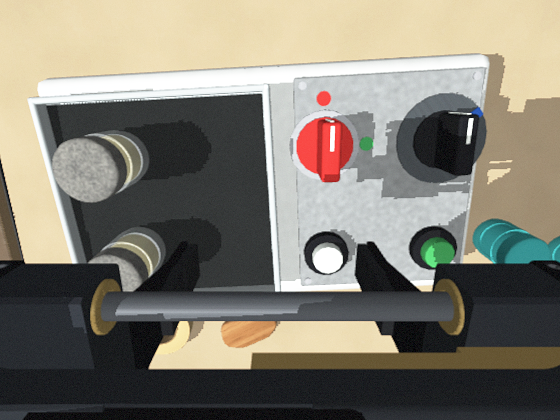

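View pics/s7.png

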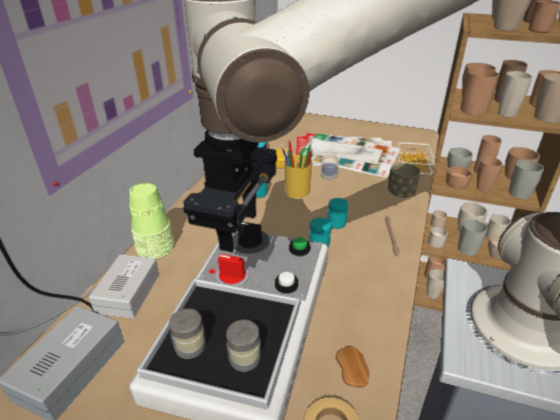

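Both jars stand upright on the mat (side px (187,333) and (243,345)). Next I'll measure the lock knob, dial and blue mark from the wrist camera.

```bash
python3 - <<'E'
from h import *
im=eyes.get_image("wrist");C=cloud(im);z=C[...,2];hsv=cv2.cvtColor(im["pixels"],cv2.COLOR_RGB2HSV);H,S,V=cv2.split(hsv);px=im["pixels"]
def box(u0,v0,u1,v1):
    m=np.zeros(z.shape,bool);m[v0:v1,u0:u1]=True;return m
for n,b in (("lock",box(285,105,365,195)),("dial",box(395,90,492,195))):
    k=b&(z>0.110)&(z<0.122);P=C[k];print(n,len(P),P.mean(0).round(4),cv2.minAreaRect(P[:,:2].astype(np.float32)),np.median(P[:,2]).round(4))
def cen(n,m,zz):
    k,l,s,c=cv2.connectedComponentsWithStats(m.astype(np.uint8))
    for i in range(1,k):
        if s[i,4]>12: print(n,s[i,4],c[i].round(1),onz(im,*c[i],zz).round(4))
cen("blue",box(460,95,495,130)&(H>105)&(H<130)&(S>120),.071)
cen("reddot",box(310,88,335,107)&((H<8)|(H>172))&(S>150),.07)
cen("greendot",box(355,130,380,155)&(H>50)&(H<85)&(S>90),.07)
cen("white",box(300,230,352,280)&(px.min(2)>200),.092)
cen("green",box(405,225,465,275)&(H>50)&(H<85)&(S>90),.092)
st()
E
```

```text
lock 1179 [0.5636 0.1177 0.1148] ((0.5629853010177612, 0.11728315055370331), (0.05017918348312378, 0.016447482630610466), 2.6060376167297363) 0.115
dial 1293 [0.5702 0.0091 0.1147] ((0.5694149732589722, 0.008042419329285622), (0.050537560135126114, 0.01655057817697525), 3.723667860031128) 0.1149
blue 73 [477.4 112.1] [ 0.5941 -0.0223  0.071 ]
reddot 147 [324.   98.1] [0.6049 0.1193 0.07  ]
greendot 147 [366.6 143.2] [0.5646 0.0767 0.07  ]
white 111 [309.6 232.9] [0.4814 0.1296 0.092 ]
white 14 [348.2 231. ] [0.4837 0.0926 0.092 ]
white 45 [302.5 255.7] [0.4569 0.1356 0.092 ]
white 609 [327.7 259.4] [0.4531 0.1106 0.092 ]
white 172 [310.6 274.4] [0.4362 0.1267 0.092 ]
white 43 [347.4 271. ] [0.4404 0.0901 0.092 ]
white 31 [333.7 276.4] [0.4342 0.1034 0.092 ]
white 27 [346.8 278. ] [0.4325 0.09   0.092 ]
green 795 [437.2 251.6] [0.4627 0.0035 0.092 ]
t 19.25 pos [0.5183 0.1625 0.2281] jaw° -89.4 z [-0.001 -0.    -1.   ] F [-0.4  0.4 -0.2] T [-0.03  0.14 -0.01] w 0.087 q [ 0.6   0.25 -0.2  -0.   -1.13  0.98]
```

>>> {"name": "play_rows", "arguments": {
  "rows": [
    [[0,0,0.28,0.9,-0.9,0,0.5],[0,0,0.28,0.9,-0.9,0,0.5],[0,0,0,0,0,-1,0.5],[0,0,0,0,0,-1,0.5],[0,0,0,0,0,0,0.5],[0,0,0,0,0,0,0.5]]
  ]
}}

```text
clock: 19.85
eef_pos: [0.5637, 0.1177, 0.1788]
eef_rot: [2.295, -2.145, 0.001]
force: [-0.6, 0.3, 0.8]
grip_width: 0.0481
```

```bash
python3 - <<'E'
from h import *
st();eyes.get_image("top");st(); save("side","s8.png",(140,120,340,320),3); save("top","t8.png",(160,160,300,280),5)
E
```

```text
t 19.85 pos [0.5637 0.1177 0.1788] jaw° -86.1 z [-0.    -0.001 -1.   ] F [-0.6  0.3  0.8] T [-0.1   0.15  0.04] w 0.0481 q [ 0.49  0.34 -0.19  0.   -1.04  1.15]
t 19.9 pos [0.5643 0.1179 0.1797] jaw° -86.1 z [ 0.002  0.    -1.   ] F [ 0.1 -0.3  0.7] T [0.   0.12 0.01] w 0.0463 q [ 0.49  0.34 -0.19  0.   -1.04  1.15]
```

View pics/s8.png

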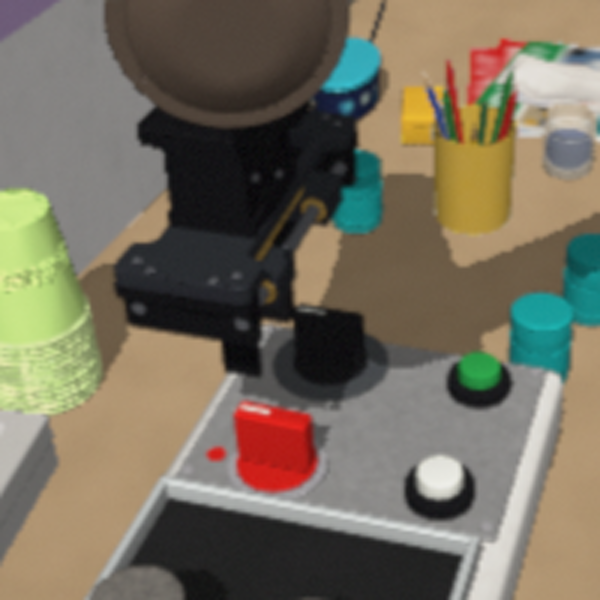

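Aligned above the knob. Descending with the jaws half open.

>>> {"name": "play_rows", "arguments": {
  "rows": [
    [[0,0,0,-0.04,-0.06,-1,0.5],[0,0,0,0,0,-1,0.5],[0,0,0,0,0,-0.8,0.5],[0,0,0,0,0,-0.4,0.5],[0,0,0,0,0,-0.3,0.5],[0,0,0,0,0,0,0.5],[0,0,0,0,0,0,0.5]]
  ]
}}

```text
clock: 20.7
eef_pos: [0.5633, 0.1159, 0.0921]
eef_rot: [-2.293, 2.145, -0.002]
force: [0.3, -0.7, -0.1]
grip_width: 0.0433
```

```bash
python3 - <<'E'
from h import *
st(); save("side","s9.png",(140,120,340,320),3)
E
```

```text
t 20.7 pos [0.5633 0.1159 0.0921] jaw° -86.2 z [ 0.002  0.001 -1.   ] F [ 0.3 -0.7 -0.1] T [-0.1   0.16  0.01] w 0.0433 q [ 0.48  0.44 -0.3   0.   -0.84  1.15]
```

View pics/s9.png

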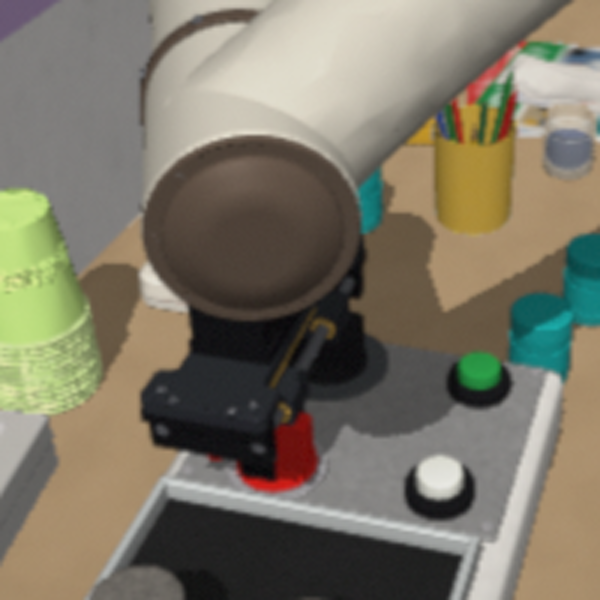

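>>> {"name": "play_rows", "arguments": {
  "rows": [
    [[0,0,0,0,0,0,1],[0,0,0,0,0,0,1],[0,0,0,0,0,0,1],[0,0,0,0,0,0,1],[0,0,0,0,0,0,1],[0,0,0,0,0,0,1]]
  ]
}}

```text
clock: 21.35
eef_pos: [0.5625, 0.1172, 0.0913]
eef_rot: [-2.292, 2.145, 0.002]
force: [-3.5, 5.7, 1.2]
grip_width: 0.0159
```

>>> {"name": "play_rows", "arguments": {
  "rows": [
    [[0,0,0,0,0,0.15,1],[0,0,0,0,0,0.15,1],[0,0,0,0,0,0.15,1],[0,0,0,0,0,0.06,1],[0,0,0,0,0,0,1],[0,0,0,0,0,0,1]]
  ]
}}

```text
clock: 21.95
eef_pos: [0.5625, 0.1172, 0.1034]
eef_rot: [-2.292, 2.145, 0.002]
force: [-2.1, 5.3, -1.8]
grip_width: 0.0156
```

```bash
python3 - <<'E'
from h import *
st()
E
```

```text
t 21.95 pos [0.5625 0.1172 0.1034] jaw° -86.2 z [ 0.     0.002 -1.   ] F [-2.1  5.3 -1.8] T [ 1.48  0.53 -0.01] w 0.0156 q [ 0.49  0.42 -0.29 -0.   -0.86  1.15]
```

>>> {"name": "play_rows", "arguments": {
  "rows": [
    [[0,0,0,0,0.03,0.05,1],[0,0,0,0,0,0,1],[0,0,0,0,0,0,1]]
  ]
}}

```text
clock: 22.25
eef_pos: [0.5625, 0.1172, 0.1046]
eef_rot: [-2.293, 2.146, 0.002]
force: [-0.7, 5.7, -4.0]
grip_width: 0.0157
```

>>> {"name": "play_rows", "arguments": {
  "rows": [
    [[0,0,-0.8,0,0,0,1],[0,0,-0.8,0,0,0,1],[0,0,-0.8,0,0,0,1],[0,0,-0.8,0,0,0,1],[0,0,-0.8,0,0,0,1],[0,0,0,0,0,0,1]]
  ]
}}

```text
clock: 22.85
eef_pos: [0.5624, 0.1169, 0.1046]
eef_rot: [-1.821, 2.56, 0.001]
force: [-1.3, 5.4, -3.5]
grip_width: 0.0157
```

```bash
python3 - <<'E'
from h import *
st(); save("side","s10.png",(140,120,340,320),3)
E
```

```text
t 22.85 pos [0.5624 0.1169 0.1046] jaw° -109.1 z [-0.     0.001 -1.   ] F [-1.3  5.4 -3.5] T [ 1.49  0.35 -0.03] w 0.0157 q [ 0.49  0.42 -0.28 -0.   -0.87  0.75]
```

View pics/s10.png

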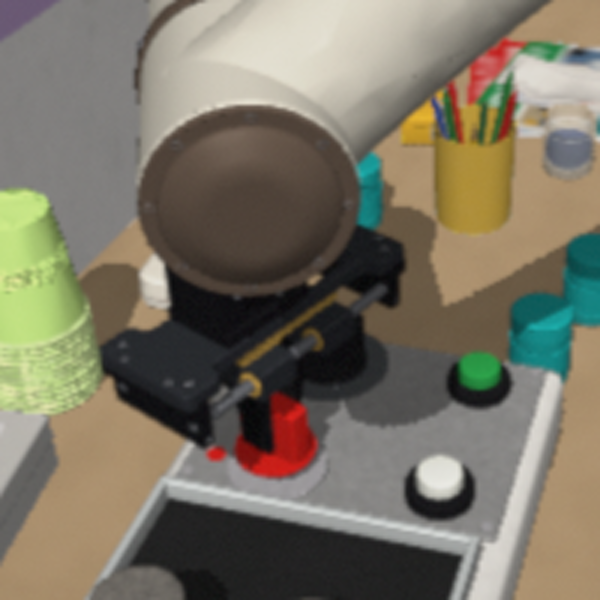

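The knob is up and turning with the gripper (skirt raised at (275,455)). Continuing to the quarter turn.

>>> {"name": "play_rows", "arguments": {
  "rows": [
    [[0,0,-0.8,0,0,0,1],[0,0,-0.8,0,0,0,1],[0,0,-0.8,0,0,0,1],[0,0,-0.8,0,0,0,1],[0,0,-0.8,0,0,0,1],[0,0,-0.8,0,0,0,1],[0,0,-0.8,0,0,0,1],[0,0,-0.8,0,0,0,1],[0,0,-0.8,0,0,0,1]]
  ]
}}

```text
clock: 23.8
eef_pos: [0.562, 0.1164, 0.1046]
eef_rot: [0.8, -3.037, -0.001]
force: [-1.1, 4.1, -2.8]
grip_width: 0.016
```

>>> {"name": "play_rows", "arguments": {
  "rows": [
    [[0,0,-0.8,0,0,0,1],[0,0,-0.8,0,0,0,1],[0,0,-0.8,0,0,0,1],[0,0,-0.8,0,0,0,1],[0,0,-0.8,0,0,0,1],[0,0,-0.5,0,0,0,1],[0,0,0,0,0,0,1],[0,0,0,0,0,0,1]]
  ]
}}

```text
clock: 24.6
eef_pos: [0.5616, 0.1164, 0.1046]
eef_rot: [0.108, -3.138, -0.0]
force: [-3.1, 4.6, -2.1]
grip_width: 0.0158
```

```bash
python3 - <<'E'
from h import *
st(); save("side","s11.png",(140,120,340,320),3)
E
```

```text
t 24.6 pos [0.5616 0.1164 0.1046] jaw° -176.1 z [-0.002 -0.    -1.   ] F [-3.1  4.6 -2.1] T [ 1.44  0.87 -0.05] w 0.0158 q [ 0.49  0.42 -0.28 -0.   -0.87 -0.42]
```

View pics/s11.png

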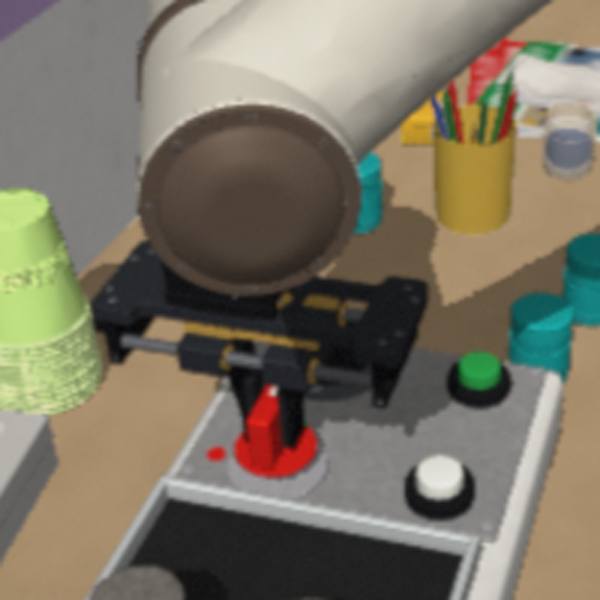

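Pointer now faces right. Pushing down.

>>> {"name": "play_rows", "arguments": {
  "rows": [
    [[0,0,0,0,0,-0.15,1],[0,0,0,0,0,-0.15,1],[0,0,0,0,0,-0.15,1],[0,0,0,0,0,-0.1,1],[0,0,0,0,0,-0.05,1],[0,0,0,0,0,0,1],[0,0,0,0,0,0,1]]
  ]
}}

```text
clock: 25.35
eef_pos: [0.5617, 0.1164, 0.0913]
eef_rot: [0.109, -3.138, 0.0]
force: [-6.0, 5.0, 5.4]
grip_width: 0.0158
```

```bash
python3 - <<'E'
from h import *
st(); save("side","s12.png",(140,120,340,320),3)
E
```

```text
t 25.35 pos [0.5617 0.1164 0.0913] jaw° -176.0 z [-0.002 -0.    -1.   ] F [-6.   5.   5.4] T [ 1.47  1.88 -0.04] w 0.0158 q [ 0.49  0.44 -0.3  -0.   -0.84 -0.42]
```

View pics/s12.png

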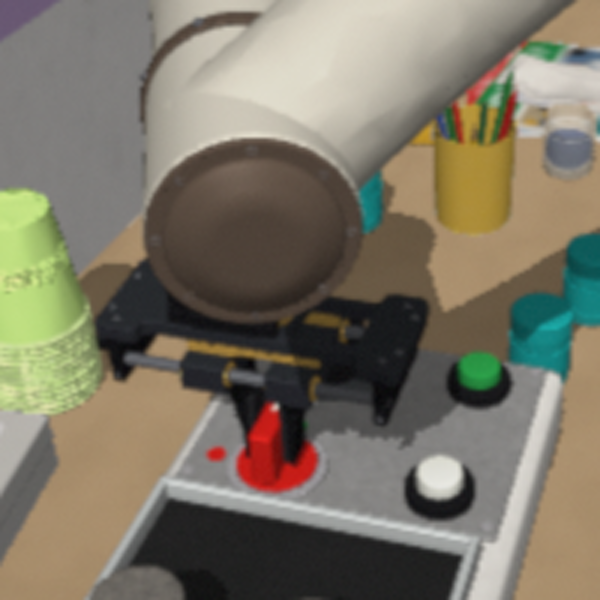

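>>> {"name": "play_rows", "arguments": {
  "rows": [
    [[0,0,0,0,0,-0.05,1],[0,0,0,0,0,0,1],[0,0,0,0,0,0,1],[0,0,0,0,0,0,1]]
  ]
}}

```text
clock: 25.8
eef_pos: [0.5617, 0.1163, 0.0912]
eef_rot: [0.11, -3.138, 0.001]
force: [-8.4, 5.0, 11.7]
grip_width: 0.016
```

The knob has bottomed (force rose without movement). Release and lift.

>>> {"name": "play_rows", "arguments": {
  "rows": [
    [[0,0,0,0,0,0,0.5],[0,0,0,0,0,0,0.5],[0,0,0,0,0,0,0.5],[0,0,0,0,0,0.5,0.5],[0,0,0,0,0,1,0.5],[0,0,0,0,0,1,0.5],[0,0,0,0,0,1,0.5],[0,0,0,0,0,1,0.5],[0,0,0,0,0,1,0.5],[0,0,0,0,0,0,0.5]]
  ]
}}

```text
clock: 26.8
eef_pos: [0.565, 0.1166, 0.2314]
eef_rot: [-0.106, 3.131, 0.003]
force: [0.0, 0.7, -0.0]
grip_width: 0.0435
```

>>> {"name": "play_rows", "arguments": {
  "rows": [
    [[0,0,0.8,0.1,-0.5,0,0.5],[0,0,0.8,0,-0.5,0,0.5],[0,0,0.8,0,-0.5,0,0.5],[0,0,0.8,0,-0.5,0,0.5],[0,0,0.8,0,-0.5,0,0.5],[0,0,0.8,0,-0.5,0,0.5],[0,0,0.8,0,-0.5,0,0.5],[0,0,0.8,0,-0.5,0,0.5],[0,0,0.8,0,-0.4,0,0.5],[0,0,0.8,0,0,0,0.5]]
  ]
}}

```text
clock: 27.8
eef_pos: [0.5647, 0.0049, 0.226]
eef_rot: [1.322, -2.849, 0.0]
force: [-0.0, -0.2, -0.3]
grip_width: 0.0434
```

>>> {"name": "play_rows", "arguments": {
  "rows": [
    [[0,0,0.8,0,0,0,0.5],[0,0,0.8,0,0,0,0.5],[0,0,0.8,0,0,0,0.5],[0,0,0.8,0,0,0,0.5],[0,0,0.8,0,0,0,0.5],[0,0,0.8,0,0,0,0.5],[0,0,0.8,0,0,0,0.5],[0,0,0.8,0,0,0,0.5],[0,0,0.8,0,0,0,0.5],[0,0,0.5,0,0,0,0.5]]
  ]
}}

```text
clock: 28.8
eef_pos: [0.5648, 0.006, 0.226]
eef_rot: [2.296, -2.143, -0.001]
force: [0.6, -0.4, 0.2]
grip_width: 0.0433
```

```bash
python3 - <<'E'
from h import *
eyes.get_image("top");st(); save("side","s13.png",(140,120,340,320),3);w=save("wrist","w13.png"); save("top","t13.png",(100,160,300,280),4)
E
```

```text
t 28.85 pos [0.5648 0.006  0.226 ] jaw° -86.0 z [-0.001 -0.    -1.   ] F [-0.7 -0.3  0.3] T [-0.06  0.14 -0.  ] w 0.0432 q [ 0.3   0.29 -0.15  0.   -1.14  1.34]
```

View pics/s13.png

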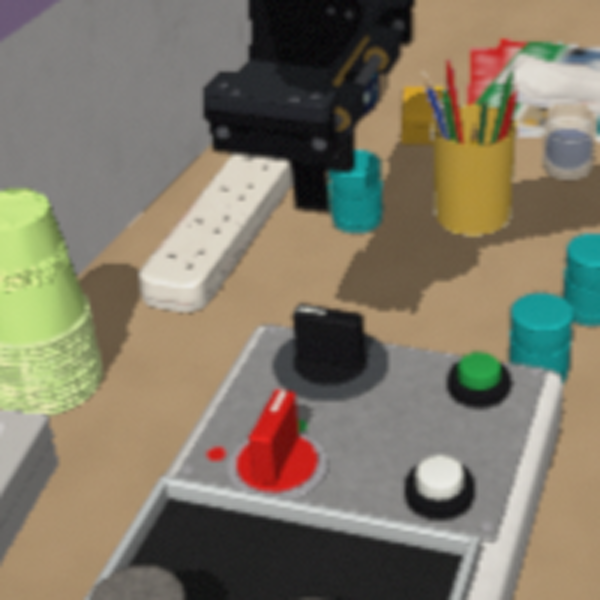

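View pics/w13.png

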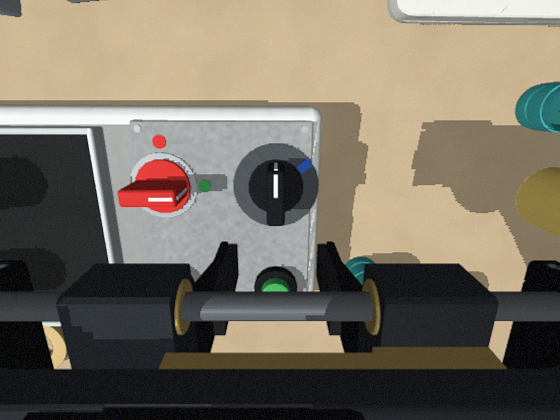

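View pics/t13.png

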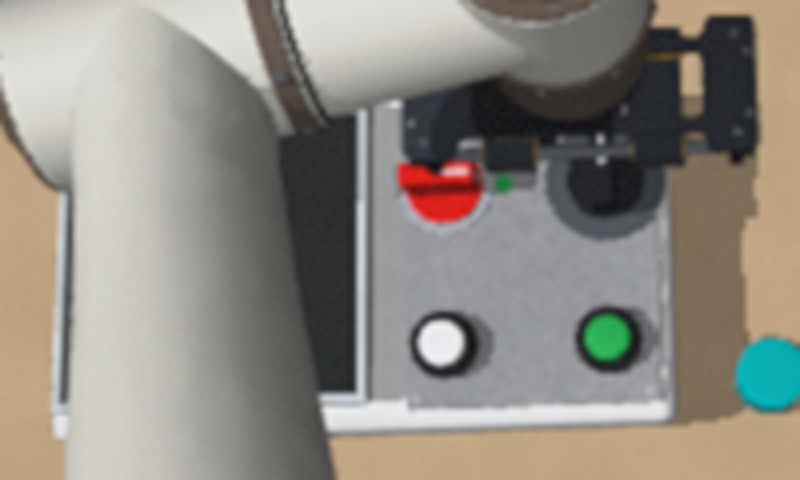

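The red knob now points right to the green dot. The wrist view gives a clear look at the blue mark at (305,167) and the dial at (276,186).

```bash
python3 - <<'E'
from h import *
im=eyes.get_image("wrist");C=cloud(im);z=C[...,2];H,S,V=cv2.split(cv2.cvtColor(im["pixels"],cv2.COLOR_RGB2HSV));px=im["pixels"].astype(int)
def box(u0,v0,u1,v1):
    m=np.zeros(z.shape,bool);m[v0:v1,u0:u1]=True;return m
for n,b in (("dial",box(225,140,325,235)),("lock",box(115,140,195,215))):
    k=b&(z>0.110)&(z<0.122);P=C[k];r=cv2.minAreaRect(P[:,:2].astype(np.float32));print(n,len(P),r,np.median(P[:,2]).round(4))
k=box(295,155,318,178)&(H>105)&(H<130)&(S>120);v,u=np.nonzero(k);b=onz(im,u.mean(),v.mean(),.072);print("blue",k.sum(),u.mean(),v.mean(),b)
for zz in (.07,.072):
  k=box(225,140,322,232)&(px.max(2)<110);v,u=np.nonzero(k)
  P=np.array([onz(im,a,c,zz)[:2] for a,c in zip(u,v)],np.float32);print("ring",cv2.minEnclosingCircle(P))
a=onz(im,159.5,141.5,.07);g=onz(im,205,185.5,.07);print("dots",a,g)
k=box(250,160,300,230)&(px.min(2)>150)&(z>.1);v,u=np.nonzero(k);print("ptr",k.sum(),onz(im,u.mean(),v.mean(),.116))
st()
E
```

```text
dial 1056 ((0.5700163841247559, 0.007326742634177208), (0.05017682909965515, 0.015822691842913628), 3.6049392223358154) 0.115
lock 1073 ((0.5631292462348938, 0.11651728302240372), (0.015870781615376472, 0.05067657306790352), 3.1012089252471924) 0.115
blue 146 304.1232876712329 165.5958904109589 [ 0.59135034 -0.01907292  0.072     ]
ring ((0.5695598125457764, 0.010733061470091343), 0.04635903611779213)
ring ((0.5700792074203491, 0.010734856128692627), 0.04606015235185623)
dots [0.60506309 0.11879518 0.07      ] [0.56495935 0.07614039 0.07      ]
ptr 99 [0.5805382  0.00754138 0.116     ]
t 29.05 pos [0.565  0.0062 0.2262] jaw° -86.3 z [-0. -0. -1.] F [ 1.2  0.3 -0. ] T [-0.09  0.17  0.01] w 0.0439 q [ 0.3   0.29 -0.15  0.   -1.14  1.34]
```

>>> {"name": "play_rows", "arguments": {
  "rows": [
    [[0,0,0,0.16,0.04,-1,0.5],[0,0,0,0,0,-1,0.5],[0,0,0,0,0,-1,0.5],[0,0,0,0,0,-1,0.5],[0,0,0,0,0,-0.8,0.5],[0,0,0,0,0,-0.56,0.5],[0,0,0,0,0,0,0.5],[0,0,0,0,0,0,0.5]]
  ]
}}

```text
clock: 29.85
eef_pos: [0.5694, 0.0073, 0.0926]
eef_rot: [2.294, -2.147, 0.001]
force: [-0.0, 0.1, -0.1]
grip_width: 0.0438
```

```bash
python3 - <<'E'
from h import *
st()
E
```

```text
t 29.85 pos [0.5694 0.0073 0.0926] jaw° -86.2 z [ 0. -0. -1.] F [-0.   0.1 -0.1] T [-0.06  0.12 -0.01] w 0.0438 q [ 0.3   0.43 -0.31  0.   -0.83  1.34]
```

>>> {"name": "play_rows", "arguments": {
  "rows": [
    [[0,0,0,0,0,0,1],[0,0,0,0,0,0,1],[0,0,0,0,0,0,1],[0,0,0,0,0,0,1],[0,0,0,0,0,0,1],[0,0,0,0,0,0,1]]
  ]
}}

```text
clock: 30.45
eef_pos: [0.5693, 0.0076, 0.0927]
eef_rot: [-2.293, 2.146, -0.0]
force: [-1.3, 0.8, 1.6]
grip_width: 0.0159
```

```bash
python3 - <<'E'
from h import *
st()
E
```

```text
t 30.45 pos [0.5693 0.0076 0.0927] jaw° -86.2 z [ 0.001  0.    -1.   ] F [-1.3  0.8  1.6] T [ 0.44  0.46 -0.03] w 0.0159 q [ 0.3   0.43 -0.31 -0.   -0.83  1.34]
```

>>> {"name": "play_rows", "arguments": {
  "rows": [
    [[0,0,-0.8,0,0,0,1],[0,0,-0.8,0,0,0,1],[0,0,-0.8,0,0,0,1],[0,0,-0.8,0,0,0,1],[0,0,-0.8,0,0,0,1],[0,0,-0.8,0,0,0,1],[0,0,0,0,0,0,1]]
  ]
}}

```text
clock: 31.15
eef_pos: [0.5692, 0.0072, 0.0927]
eef_rot: [-1.718, 2.63, -0.0]
force: [-0.5, 0.7, 3.1]
grip_width: 0.0158
```

>>> {"name": "play_rows", "arguments": {
  "rows": [
    [[0,0,-0.8,0,0,0,1],[0,0,-0.8,0,0,0,1],[0,0,-0.8,0,0,0,1],[0,0,-0.8,0,0,0,1],[0,0,-0.8,0,0,0,1],[0,0,-0.6,0,0,0,1],[0,0,0,0,0,0,1],[0,0,0,0,0,0,1]]
  ]
}}

```text
clock: 31.95
eef_pos: [0.569, 0.007, 0.0927]
eef_rot: [1.076, -2.951, 0.001]
force: [-2.1, -0.3, 4.3]
grip_width: 0.016
```

```bash
python3 - <<'E'
from h import *
st()
E
```

```text
t 31.95 pos [0.569  0.007  0.0927] jaw° -139.9 z [-0.    -0.001 -1.   ] F [-2.1 -0.3  4.3] T [-0.32  0.73  0.04] w 0.016 q [ 0.3   0.43 -0.31  0.   -0.83  0.4 ]
```

>>> {"name": "play_rows", "arguments": {
  "rows": [
    [[0,0,0,0,0,0,0.5],[0,0,0,0,0,0,0.5],[0,0,0,0,0,0,0.5],[0,0,0,0,0,0.5,0.5],[0,0,0,0,0,1,0.5],[0,0,0,0,0,1,0.5],[0,0,0,0,0,1,0.5],[0,0,0,0,0,1,0.5],[0,0,0,0,0,1,0.5],[0,0,0,0,0,0,0.5]]
  ]
}}

```text
clock: 32.95
eef_pos: [0.5715, 0.0076, 0.2349]
eef_rot: [-1.071, 2.943, -0.003]
force: [0.6, -0.1, 0.4]
grip_width: 0.0438
```

```bash
python3 - <<'E'
from h import *
eyes.get_image("top");st(); save("side","s14.png",(140,120,340,320),3);w=save("wrist","w14.png")
E
```

```text
t 33.0 pos [0.5701 0.0076 0.2325] jaw° -140.0 z [ 0.005  0.001 -1.   ] F [-1.5  0.4 -0.2] T [ 0.04  0.17 -0.02] w 0.043 q [ 0.3   0.29 -0.13  0.   -1.15  0.4 ]
```

View pics/w14.png

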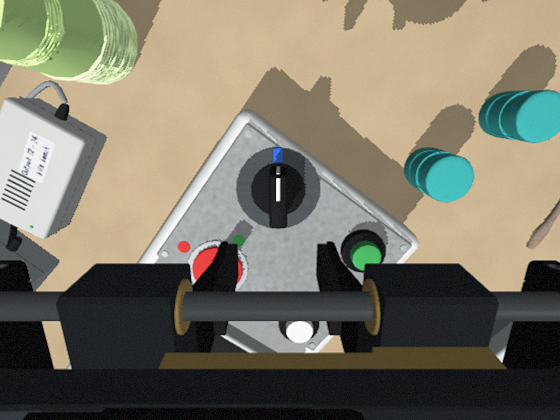

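View pics/s14.png

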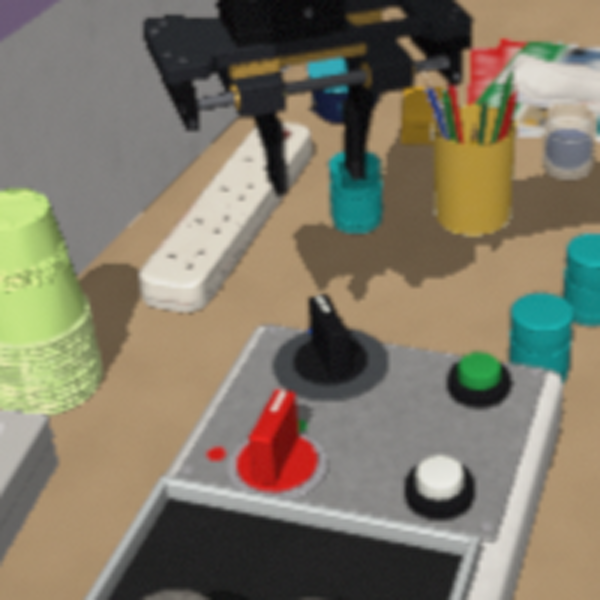

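In the wrist view the pointer and the blue mark both sit at column 278. I'll measure the error and move over the white button.

```bash
python3 - <<'E'
from h import *
im=eyes.get_image("wrist");C=cloud(im);z=C[...,2];H,S,V=cv2.split(cv2.cvtColor(im["pixels"],cv2.COLOR_RGB2HSV))
def box(u0,v0,u1,v1):
    m=np.zeros(z.shape,bool);m[v0:v1,u0:u1]=True;return m
k=box(235,145,325,235)&(z>0.110)&(z<0.122);P=C[k];r=cv2.minAreaRect(P[:,:2].astype(np.float32));print(r)
k=box(265,145,295,170)&(H>105)&(H<130)&(S>120);v,u=np.nonzero(k);b=onz(im,u.mean(),v.mean(),.072)
d=b[:2]-np.array(r[0]);print("blue ang",np.degrees(np.arctan2(d[1],d[0])),np.hypot(*d))
k=box(345,235,390,275)&(H>50)&(H<85)&(S>90);v,u=np.nonzero(k);print("green",k.sum(),onz(im,u.mean(),v.mean(),.092))
E
```

```text
((0.5703607201576233, 0.006117453798651695), (0.015155778266489506, 0.049831047654151917), 40.329776763916016)
blue ang -50.474991182927475 0.032670242700485554
green 729 [ 0.46348456 -0.00164339  0.092     ]
```

>>> {"name": "play_rows", "arguments": {
  "rows": [
    [[0,0,0,-0.78,0.69,0,1],[0,0,0,-0.78,0.69,0,1],[0,0,0,-0.78,0.69,0,1],[0,0,0,-0.78,0.69,0,1],[0,0,0,-0.78,0.69,0,1],[0,0,0,-0.78,0.69,0,1],[0,0,0,0,0,-1,1],[0,0,0,0,0,-1,1],[0,0,0,0,0,0,1]]
  ]
}}

```text
clock: 34.05
eef_pos: [0.4492, 0.1096, 0.1761]
eef_rot: [1.069, -2.944, 0.002]
force: [1.3, -0.3, 0.4]
grip_width: 0.0004
```

```bash
python3 - <<'E'
from h import *
st(); save("side","s15.png"); save("top","t15.png",(100,160,300,280),4)
st()
E
```

```text
t 34.05 pos [0.4492 0.1096 0.1761] jaw° -140.1 z [-0.008 -0.004 -1.   ] F [ 1.3 -0.3  0.4] T [-0.09  0.19 -0.01] w 0.0004 q [ 0.59  0.16 -0.45 -0.   -0.97  0.11]
t 34.15 pos [0.4521 0.1106 0.1795] jaw° -140.0 z [-0.001 -0.002 -1.   ] F [-0.7  0.2  0.2] T [ 0.01  0.07 -0.01] w 0.0003 q [ 0.59  0.16 -0.44  0.   -0.97  0.11]
```

View pics/s15.png

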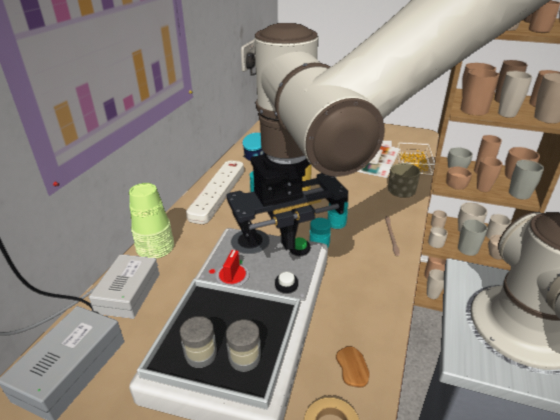

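The dial is within about 1° of the mark. One jar has been knocked along the deck (side px (187,333) → (198,340)), so I'll check it's still within limits.

```bash
python3 - <<'E'
from h import *
for n,b in (("side",(170,310,270,375)),("top",(110,180,195,270))):
    im=eyes.get_image(n)
    C=cloud(im);z=C[...,2]
    m=np.zeros(z.shape,bool);m[b[1]:b[3],b[0]:b[2]]=True
    m&=abs(z-.1475)<.004
    k,l,s,c=cv2.connectedComponentsWithStats(m.astype(np.uint8))
    for i in range(1,k):
      if s[i,4]>40:
        P=C[l==i];x,y=cv2.minEnclosingCircle(P[:,:2].astype(np.float32))[0];d=np.array([x-.507,y-.267]);cz,sz=np.cos(.063),np.sin(.063)
        pl=np.linalg.lstsq(np.c_[P[:,:2],np.ones(len(P))],P[:,2],rcond=None)[0]
        print(n,s[i,4],c[i].round(),(x,y),P[:,2].mean().round(4),"local",cz*d[0]+sz*d[1],-sz*d[0]+cz*d[1],"slope",pl[:2].round(3))
E
```

```text
side 707 [196. 330.] (0.5251527428627014, 0.31332725286483765) 0.1484 local 0.021033417306380774 0.04509248039149771 slope [ 0.014 -0.027]
side 726 [243. 334.] (0.45765501260757446, 0.2967821955680847) 0.1483 local -0.04737205724043178 0.03282979053273924 slope [ 0.017 -0.028]
top 260 [129. 211.] (0.5265239477157593, 0.31023845076560974) 0.1476 local 0.022207436069799844 0.041923477220091265 slope [-0.009  0.005]
```

View pics/t15.png

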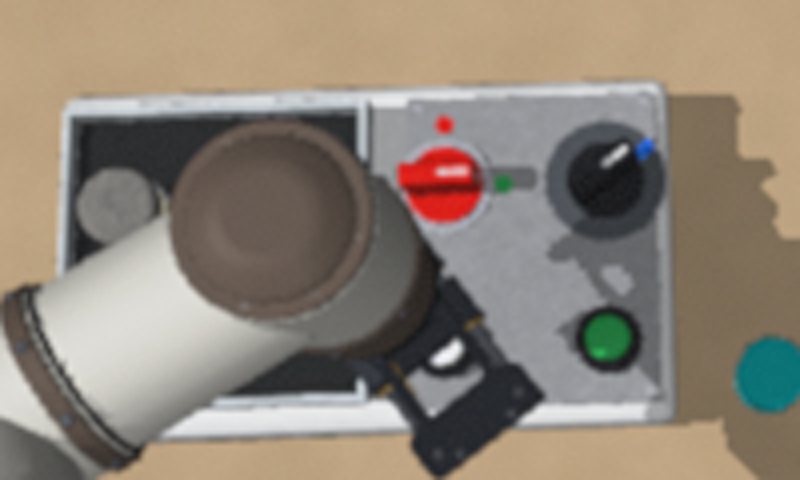

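The jar is still upright and well inside (deck-local 0.022, 0.043), so no mending is needed. Pressing the white button next.

>>> {"name": "play_rows", "arguments": {
  "rows": [
    [[0,0,0,0,0,-1,1],[0,0,0,0,0,-1,1],[0,0,0,0,0,-0.6,1],[0,0,0,0,0,-0.3,1],[0,0,0,0,0,-0.2,1],[0,0,0,0,0,-0.16,1],[0,0,0,0,0,-0.12,1],[0,0,0,0,0,0,1],[0,0,0,0,0,0,1]]
  ]
}}

```text
clock: 35.15
eef_pos: [0.4528, 0.1111, 0.0962]
eef_rot: [-1.073, 2.951, 0.0]
force: [0.8, -0.3, 4.7]
grip_width: 0.0007
```

```bash
python3 - <<'E'
from h import *
st(); save("side","s16.png",(200,200,360,320),5)
E
```

```text
t 35.15 pos [0.4528 0.1111 0.0962] jaw° -140.0 z [ 0.002  0.001 -1.   ] F [ 0.8 -0.3  4.7] T [-0.22  0.14  0.  ] w 0.0007 q [ 0.59  0.27 -0.55  0.   -0.74  0.11]
```

View pics/s16.png

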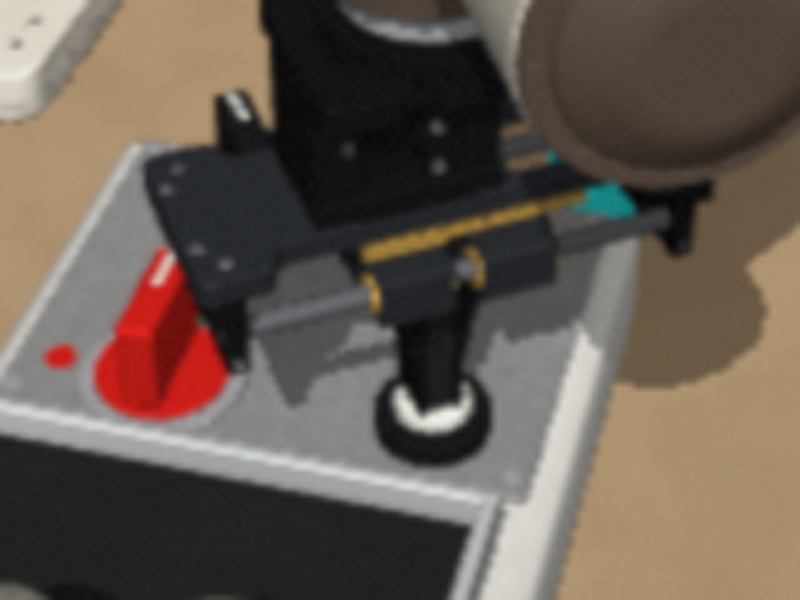

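Pressed part way at about 4.7 N. Going to the stop.

>>> {"name": "play_rows", "arguments": {
  "rows": [
    [[0,0,0,0,0,-0.1,1],[0,0,0,0,0,-0.08,1],[0,0,0,0,0,0,1],[0,0,0,0,0,0,1]]
  ]
}}

```text
clock: 35.6
eef_pos: [0.4529, 0.1111, 0.094]
eef_rot: [-1.075, 2.95, -0.001]
force: [-7.1, -1.0, 25.5]
grip_width: 0.0004
```

Bottomed at 25 N. Lift and move to green.

>>> {"name": "play_rows", "arguments": {
  "rows": [
    [[0,0,0,0,0,0.4,1],[0,0,0,0,0,1,1],[0,0,0,0,0,0.6,1],[0,0,0,0.07,-0.88,0,1],[0,0,0,0.07,-0.88,0,1],[0,0,0,0.07,-0.88,0,1],[0,0,0,0.07,-0.88,0,1],[0,0,0,0.08,-0.88,0,1],[0,0,0,0,0,0,1],[0,0,0,0,0,0,1]]
  ]
}}

```text
clock: 36.6
eef_pos: [0.4608, 0.0007, 0.1403]
eef_rot: [1.071, -2.953, -0.001]
force: [0.3, -0.3, -0.1]
grip_width: 0.0003
```

```bash
python3 - <<'E'
from h import *
st(); save("side","s17.png",(200,200,360,320),5)
E
```

```text
t 36.6 pos [0.4608 0.0007 0.1403] jaw° -140.1 z [-0.001  0.    -1.   ] F [ 0.3 -0.3 -0.1] T [ 0.02  0.04 -0.02] w 0.0003 q [ 0.36  0.2  -0.51 -0.   -0.86  0.34]
```

View pics/s17.png

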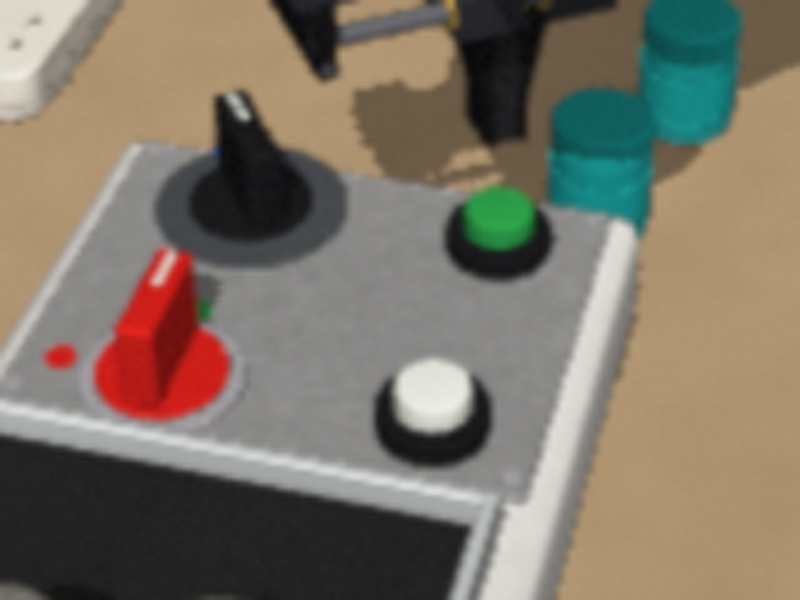

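White is up again. Pressing green.

>>> {"name": "play_rows", "arguments": {
  "rows": [
    [[0,0,0,0,0,-0.8,1],[0,0,0,0,0,-0.5,1],[0,0,0,0,0,-0.2,1],[0,0,0,0,0,-0.16,1],[0,0,0,0,0,-0.12,1],[0,0,0,0,0,-0.1,1],[0,0,0,0,0,-0.06,1],[0,0,0,0,0,0,1],[0,0,0,0,0,0,1]]
  ]
}}

```text
clock: 37.55
eef_pos: [0.4611, 0.0011, 0.0942]
eef_rot: [-1.073, 2.952, 0.0]
force: [-6.8, 3.3, 15.6]
grip_width: 0.0005
```

Green bottomed (15.6 N at the same depth). Lift clear and check everything.

>>> {"name": "play_rows", "arguments": {
  "rows": [
    [[0,0,0,0,0,0.4,1],[0,0,0,0,0,1,1],[0,0,0,0,0,1,1],[0,0,0,0,0,1,1],[0,0,0,0,0,1,1],[0,0,0,0,0,1,1],[0,0,0,0,0,0,1],[0,0,0,0,0,0,1],[0,0,0,0,0,0,1]]
  ]
}}

```text
clock: 38.45
eef_pos: [0.4606, 0.0007, 0.2265]
eef_rot: [1.072, -2.952, -0.0]
force: [-0.8, -0.1, -0.9]
grip_width: 0.0002
```

>>> {"name": "play_rows", "arguments": {
  "rows": [
    [[0,0,0,0,-0.9,0,1],[0,0,0,0,-0.9,0,1],[0,0,0,0,-0.9,0,1],[0,0,0,0,-0.9,0,1],[0,0,0,0,-0.9,0,1],[0,0,0,0,-0.9,0,1],[0,0,0,0,-0.9,0,1],[0,0,0,0,0,0,1],[0,0,0,0,0,0,1]]
  ]
}}

```text
clock: 39.35
eef_pos: [0.4606, -0.1568, 0.2262]
eef_rot: [1.07, -2.952, -0.001]
force: [-0.9, -0.1, 0.3]
grip_width: 0.0006
```

```bash
python3 - <<'E'
from h import *
for n,b in (("side",(150,290,290,375)),("top",(110,180,195,270))):
    im=save(n,"f_%s.png"%n)
    C=cloud(im);z=C[...,2]
    m=np.zeros(z.shape,bool);m[b[1]:b[3],b[0]:b[2]]=True
    m&=abs(z-.1475)<.004
    k,l,s,c=cv2.connectedComponentsWithStats(m.astype(np.uint8))
    for i in range(1,k):
      if s[i,4]>40:
        P=C[l==i];x,y=cv2.minEnclosingCircle(P[:,:2].astype(np.float32))[0];d=np.array([x-.507,y-.267]);cz,sz=np.cos(.063),np.sin(.063)
        print(n,s[i,4],P[:,2].mean().round(4),"local",(cz*d[0]+sz*d[1]).round(4),(-sz*d[0]+cz*d[1]).round(4))
for u,v in ((210,245),(252,244)): print(C[v-1:v+2,u-1:u+2,2].mean())
H=z[185:215,200:222]; print("knob top",np.sort(H[(H>.1)&(H<.14)])[-20:].mean())
st()
E
```

```text
side 708 0.1484 local 0.0204 0.0452
side 718 0.1484 local -0.0483 0.034
top 279 0.1475 local 0.0224 0.0423
top 285 0.1477 local -0.0459 0.0306
0.5858942215617365
0.5774425223308671
knob top nan
t 39.45 pos [ 0.4609 -0.1562  0.2267] jaw° -140.0 z [-0.001  0.    -1.   ] F [ 0.3 -1.3  0.2] T [-0.    0.15  0.01] w 0.0007 q [ 0.01  0.15 -0.33 -0.   -1.09  0.69]<stdin>:13: RuntimeWarning: Mean of empty slice.
  ret = ret.dtype.type(ret / rcount)
```

View pics/f_top.png

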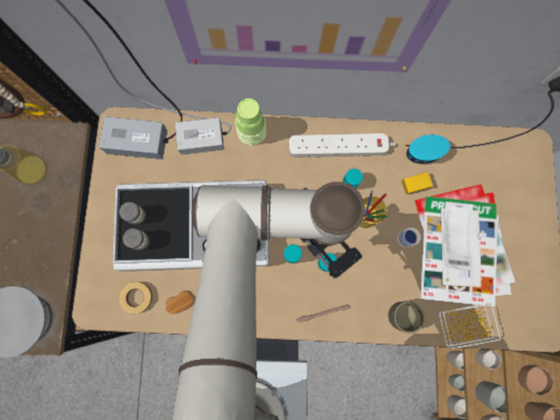

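View pics/f_side.png

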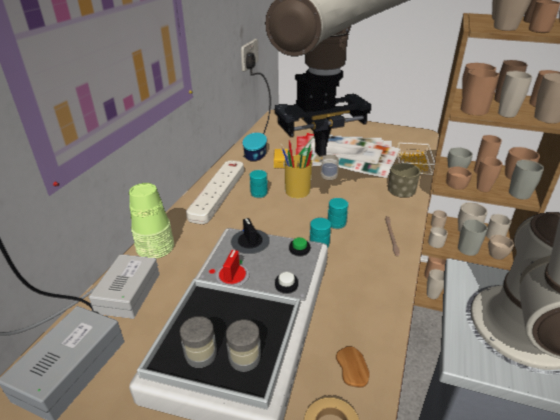

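The side view shows both jars upright and both buttons up, with the knob and dial set. The open jar is still in place (top px (409,237)). I'll check the heights by depth and then hand in.

```bash
python3 - <<'E'
from h import *
im=eyes.get_image("side");C=cloud(im)
for n,(x,y),r in (("white",(.4528,.111),.01),("green",(.461,.001),.01),("lock",(.562,.1165),.03)):
    P=C.reshape(-1,3);k=np.hypot(P[:,0]-x,P[:,1]-y)<r;zz=P[k,2];zz=zz[zz<.15];print(n,k.sum(),np.percentile(zz,[50,90,98]).round(4))
t=eyes.get_image("top");C=cloud(t);z=C[...,2];m=np.zeros(z.shape,bool);m[225:250,395:430]=True;m&=(z>.03)&(z<.08);P=C[m];print("open",P.min(0).round(3),P.max(0).round(3))
st(); env.sign_off()
E
```

```text
white 60 [0.0938 0.0949 0.0962]
green 46 [0.0936 0.095  0.0954]
lock 665 [0.0854 0.1167 0.1181]
open [ 0.471 -0.461  0.03 ] [ 0.522 -0.411  0.065]
t 39.55 pos [ 0.4611 -0.156   0.2271] jaw° -140.0 z [-0.  0. -1.] F [ 0.7  0.5 -0.5] T [-0.03  0.13 -0.06] w 0.0002 q [ 0.01  0.15 -0.33 -0.   -1.09  0.69]
the job is handed in; nothing more can be done
```

The job is finished and handed in at about 39.5 s, and my last checks found nothing out of tolerance. Signing off gives no verdict, so the result itself isn't confirmed.

- **Jars:** only two lidded jars were present, both cream with grey lids; I saw no pink ones. Both now stand upright on the deck mat. One was knocked about 3 cm along the deck partway through the run, but it stayed upright and inside the limits. Their deck positions are about (0.022, 0.043) m and (-0.046, 0.031) m.
- **Red knob:** it was pulled up about 13 mm, turned 90° to the green dot and pushed down to its stop. Its top measures about 0.117 m above the table, which matches fully down.
- **Speed dial:** the wrist camera puts the pointer about 1° from the blue mark. My first top-view estimate of the mark was about 8° off that. I used the clearer wrist view, and both the wrist and top views afterwards showed the pointer on the mark.
- **Buttons:** white, then green, were each pressed to the stop (25 N and 16 N). Both measure as fully up again, about 0.094 m.
- **Left alone:** the open jar's measured position is unchanged and I did not touch the turquoise look-alikes. The arm finished clear of everything.

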